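# Set up the table easel and hold it upright

### The job

First move the collage panel from the sloping rack into the groove of the table easel, so that it stands fully down on its lower edge, and let go of it. Then flip the easel's kickstand over the top, from its folded side, down to its stop. Last, bring the easel's sprung frame to upright by one of its two posts with the gripper's fingers and finish while still holding it upright there; the panel stays in the groove, the kickstand down, and the bottle, bowl and tumbler are left alone.

Things in the scene. Friction and masses are not known exactly. Their poses are not given: they have to be found in the camera images.
- easel: Fixed wooden base of the table easel: two foot bars 170 mm long (x), 30 mm high, at y = -105 and +105 mm, with a cross bar. Origin on the table, 45 mm below the frame's hinge line; z up, x to the easel's front (away from the robot at yaw 0), y along the hinge. It stands on one side of the table, left or right, the rack on the other.
- frame (a point): Tilting wooden U-frame (0.5 kg): two posts 24 x 24 x 220 mm, centred at x = 0, y = -105 and +105 mm, open at the top, joined by two low rails (front faces at x = 12 mm, upper one's top at z = 110 mm). Origin on the hinge line midway between the posts; z up along the posts, x to the easel's front, y along the hinge. The ledge with the groove is on its front.
- tilt (a joint): Lean of the frame: 0 = upright; positive = leaning backward (towards the easel's -x side). A spring keeps it leaning back at its stop at 0.35 rad; it falls back there whenever it is let go. It takes about 4 N at a post's top to hold it upright; it can go forward to -0.2.
- groove (a point): Point on the groove's floor, mid-width, midway between the posts; moves with the frame. At frame x = 20, z = 25 mm. The groove runs along y from post to post (186 mm) and is 16 mm wide: from the rails at x = 12 mm to a front lip at x = 28 mm, which rises straight to z = 50 mm, then flares outward to z = 63 mm.
- post_top_left (a point): Centre of the top end of the post at y = +105 mm, a square 24 x 24 mm; moves with the frame.
- post_top_right (a point): Centre of the top end of the post at y = -105 mm (the kickstand's side), 24 x 24 mm; moves with the frame.
- kickstand (a joint): Angle of the kickstand, a 12 mm steel rod with a 20 mm rubber foot, turning about the easel's y. 0 = folded: rod points up and 0.61 rad forward (easel's +x); 0.61 = straight up (centre); past that it drops by its own weight towards the easel's -x side to its stop at 2.55, foot on the table. Swings easily (about 1 N); short of the centre it falls back to 0.
- kick_hub (a point): Centre of the kickstand's hub on the easel's side, 60 mm above the table, at the easel's x = 0, y = -185 mm.
- kick_tip (a point): Centre of the kickstand's foot, 140 mm from the hub; moves with it.
- rack: Fixed plywood rest, 160 mm wide, with one sloping slot in which the panel stands leaning 0.30 rad back towards the rack's -x side. Origin on the table, z up, x away from the robot at yaw 0. Its back plate covers the lower 90 mm of the panel, its front lip the lower 26 mm.
- panel_center (a point): Centre of the collage panel: a wooden plate 10 mm thick (x), 140 mm wide (y), 150 mm high (z), 0.2 to 0.35 kg; collage on its +x face. z points up along the panel.
- panel_foot (a point): Middle of the panel's lower edge, 75 mm below its centre; same axes.
- panel: The collage panel itself, origin at the middle of its lower edge (same as panel_foot).
- glue_bottle: White glue bottle, 48 mm diameter, 110 mm high, origin under its centre. Leave alone.
- bowl: Green glass bowl, 100 mm diameter, 45 mm high, origin under its centre. Leave alone.
- tumbler: Steel tumbler, 68 mm diameter, 90 mm high, origin under its centre. Leave alone.
Mind the look-alikes: they are no part of the job. What is meant by the panel is not turquoise, and is the smaller of those in its own colour.

How it is judged (in metres and radians):
On the way, in this order (a step that is already met when the one before it is completed fails the run):
1. the panel stands fully down in the easel's groove and is let go (x of panel_foot in the frame of frame between 0.008 and 0.032 m and y of panel_foot in the frame of frame between -0.04 and 0.04 m and z of panel_foot in the frame of frame between 0.015 and 0.034 m and angle between the z axis of panel_foot and the z axis of frame, either way round below 0.35 rad and contact force between the fingers and panel below 0.2 N), for 0.2 s.
2. the kickstand is flipped over centre and down at its stop (value of joint kickstand above 2.4 rad), for 0.2 s.
At the end, for the whole second after the job is handed in: The fingers still hold the frame (over 1 N), still and within 0.09 rad of upright; the panel, untouched, has its lower edge within 9 mm of the groove's floor and 40 mm of its middle and is within 0.35 rad of the frame's direction; the kickstand is beyond 2.4 rad (all of step 1 and value of joint kickstand above 2.4 rad and value of joint tilt between -0.09 and 0.09 rad and contact force between the fingers and tilt above 1 N and velocity of joint tilt between -0.1 and 0.1 rad/s); the arm keeps its last pose, push and grip.
It fails at once if the bottle, bowl or tumbler is moved by more than 30 mm (distance of any of glue_bottle, bowl, tumbler from where it was at the start of the episode above 0.03 m).
It fails at once if the bottle, bowl or tumbler is knocked over (angle between any of glue_bottle, bowl, tumbler's own z axis and vertical above 0.5 rad).
It also fails if it takes over 70 s, if anything falls off the work surface, if the arm or the gripper's body presses on something with over 40 N, if the wrist force passes 120 N, or if a joint passes its speed limit or range.

### The arm

A 6-joint arm with a two-finger parallel gripper is mounted at the origin on the work surface. World frame = base frame: x ahead of the robot, y to its left, z up, the work surface at z = 0. Lengths are in mm, angles in rad, forces in N, time in s.
With the tool pointing down it reaches from about 350 to 775 mm from the base axis. Payload 7.3 kg.
Tool frame: the origin (TCP) lies between the finger pads; the fingertips stand 25 mm ahead of it and the grasp point (between the pads) lies 6 mm ahead of it; z points along the fingers, y is the direction in which the jaws open and shut (so a half turn about z gives the same grasp; the last joint's range is limited). The gripper opens to 92 mm and grips with 3 to 60 N. Pads are 19 mm wide; open, the fingers measure 130 mm over their backs; the gripper's body (75 mm by 190 mm) begins 47 mm behind the grasp point.
Start: joints at [-1.246, 0.342, 1.524, -0, 1.275, -0.146], TCP at [238.163, -467.89, 251.741] pointing down, gripper open.
Joint ranges: [-2.53, 2.53], [-0.77, 2.02], [0.04, 2.7], [-1, 4.14], [0.28, 2.66], [-3.11, 3.11]. Speed limits (rad/s): [2.57, 2.57, 3.14, 3.14, 3.14, 3.14].

### API

Orientations are given as [roll, pitch, yaw] about the fixed x, y, z axes, in that order (R = Rz(yaw) Ry(pitch) Rx(roll)).
In Python, from plant import get_obs, capture, calibration, close_job gives the robot as it stands. The module is installed in compiled form; this text tells all that it offers.
- The arm moves only by the shell command python3 -m jog 'ROWS'. ROWS is JSON, one flat list of numbers, 5 for each row, row after row: the closure, from 0 (fully open) to 1 (shut), then the shift along the tool's x, y, z in mm, then the turn about the tool's z in degrees. In form: [fingers, tx, ty, tz, yaw, fingers, tx, ty, tz, yaw, ...]. A call has 1 to 5 rows; each row shifts and turns the pose as measured when the row begins, along the tool's axes as they then stand; what a row does not reach is not made up. A row lasts 1/10 s, in which the tool goes at most 50 mm and 8.59 degrees, less where a joint would pass 70% of its speed; a pose out of reach is approached as far as the arm can. A call is refused whole if a number of a shift passes 50 or a number of a turn 8.59, either way. A call with a gripper value outside its range is refused whole. The fingers move at their own pace and stop on an object; the grip force is fixed at half the most. Time passes only in rows, so rows that do not move let the fingers close. It gives the time, the measured TCP pose, the force and the opening at its end, in the units of the state.
- get_obs(): the state, without advancing time (a new reading comes with each control period).
- capture(name): name is "scene" or "top" or "wrist"; returns (picture, depth): 420x560x3 uint8, red, green, blue; 420x560 float32, mm along the optical axis (not along the pixel's ray), 0 where there is no reading.
- calibration(name): a dict with "fovy" (degrees; the focal length in pixels is half the picture's height over the tangent of half this angle, whatever the lens; pixels are square), "cx", "cy" (the principal point, pixels), "R" (3x3) and "t" (3): a world point X has camera coordinates R X + t. Camera axes: x right, y down, z forward; pixel columns grow to the right and rows downward; lengths in mm; the calibration is good to about 2 mm. A picture is of the moment at which its call begins: read the wrist's pose just before it. calibration takes no time and is no camera call; for the wrist camera it gives the pose at the moment of the call.
- close_job(): hands the job in, once; it reports no verdict.
The state is a dict: "time": time; "joint_positions": joint angles; "dq": joint speeds; "tau": joint torques, N m; "tool_pos": TCP position; "tcp_rot": TCP orientation; "contact_force": force on the tool from outside, world axes, zero at the start; "moment": the same for the moment, N m; "grip_width": finger opening in mm.
Only numpy, scipy, OpenCV 4.12 (cv2) and the standard library are available. Lean on these libraries where they do the work, as an engineer would, in place of code of your own. Each camera call takes 0.05 s, during which the arm holds its last target.

## Working session

There is one attempt and no reset: what is moved stays moved. The work goes in short steps, Python scripts to look and compute and a shell command to move; the robot and the scene stay as the last step left them, time stands still between calls to the robot, and variables do not carry over. Pictures are saved under pics/ and viewed, and the job is handed in when it is done.

```bash
mkdir -p pics
python3 - <<'E'
from plant import *
import cv2
o=get_obs(); print(o)
for n in ("scene","top","wrist"):
    c=calibration(n); print(n,c)
    p,d=capture(n); cv2.imwrite(f"pics/{n}0.png",p[:,:,::-1]); 
    import numpy as np; np.save(f"pics/{n}0.npy",d); print((d>0).mean())
E
```

```text
{'time': 0.0, 'joint_positions': array([-1.24599742e+00,  3.42727249e-01,  1.52503925e+00, -1.01693037e-05,
        1.27539249e+00, -1.45983145e-01]), 'dq': array([ 4.75590566e-06, -1.34614896e-04,  2.79038679e-04, -2.14384483e-03,
        8.28203904e-04, -2.34101723e-03]), 'tau': array([ 1.21666184e-03, -4.31237590e+01, -2.44220281e+01,  7.19204312e-02,
        5.58879878e-02, -1.19959509e-04]), 'tool_pos': array([ 238.03461013, -467.51265765,  251.03482711]), 'tcp_rot': array([-3.14004157e+00, -2.18225362e-04,  4.70784848e-01]), 'contact_force': array([ 0.08317601,  0.30655677, -0.60403381]), 'moment': array([ 0.03963849,  0.00657038, -0.01422832]), 'grip_width': 91.87484754870331}
scene {'fovy': 48.181738631533015, 'cx': 285.98298181914816, 'cy': 201.43794123357446, 'R': array([[ 0.86205083,  0.50664413,  0.01342002],
       [ 0.42539026, -0.70889606, -0.56259177],
       [-0.27552043,  0.49069145, -0.82662591]]), 't': array([-416.86512642, -134.14032493, 1615.99530603])}
0.9962457482993198
top {'fovy': 43.53608175791134, 'cx': 286.95291358554374, 'cy': 225.66214336686102, 'R': array([[-2.73040548e-02, -9.99626867e-01,  7.84580121e-04],
       [-9.85354787e-01,  2.67820508e-02, -1.68400313e-01],
       [ 1.68316464e-01, -5.37110114e-03, -9.85718377e-01]]), 't': array([ -28.50224363,  526.81934952, 1747.06510727])}
0.9960884353741497
wrist {'fovy': 61.99709109808201, 'cx': 281.7949165655636, 'cy': 210.91759603954807, 'R': array([[ 0.45282554, -0.89159814, -0.0013374 ],
       [-0.86406654, -0.43921167,  0.24593113],
       [-0.21985914, -0.11020829, -0.96928638]]), 't': array([-523.26593464,  -30.7035236 ,  390.00737331])}
0.9843324829931973
```

View pics/scene0.png

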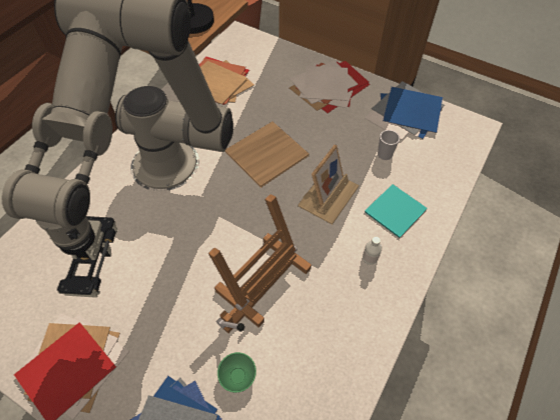

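View pics/top0.png

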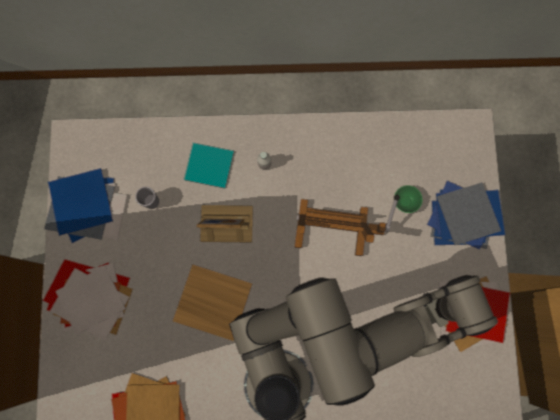

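View pics/wrist0.png

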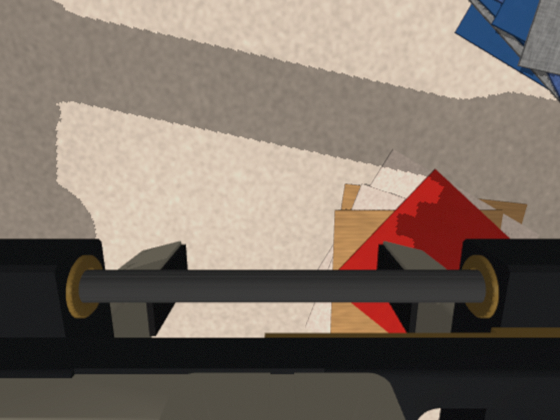

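```bash
cat > h.py <<'E'
import numpy as np, cv2
from plant import *
def cloud(c,d):
    f=d.shape[0]/2/np.tan(np.radians(c["fovy"]/2))
    v,u=np.mgrid[:d.shape[0],:d.shape[1]]
    P=np.stack([(u-c["cx"])/f*d,(v-c["cy"])/f*d,d],-1)
    return (P-np.asarray(c["t"]))@np.asarray(c["R"])
def proj(c,X):
    f=210/np.tan(np.radians(c["fovy"]/2)); q=np.asarray(c["R"])@np.asarray(X,float)+c["t"]
    return q[:2]/q[2]*f+[c["cx"],c["cy"]]
E
python3 - <<'E'
from h import *
for n,(a,b,x,y) in dict(scene=(190,140,340,350),top=(180,130,430,270)).items():
    im=cv2.imread(f"pics/{n}0.png")[b:y,a:x]
    k=800/im.shape[1]; k=min(k,600/im.shape[0])
    cv2.imwrite(f"pics/{n}0z.png",cv2.resize(im,None,fx=k,fy=k,interpolation=cv2.INTER_CUBIC)); print(n,k)
    c=calibration(n); print(-np.array(c["R"]).T@c["t"])
    P=cloud(c,np.load(f"pics/{n}0.npy"))
    for z0,z1 in((3,20),(20,40),(40,70),(70,110),(110,150),(150,200),(200,280)):
        m=(P[...,2]>z0)&(P[...,2]<z1)&(P[...,0]>350)&(P[...,0]<800)&(abs(P[...,1])<500)
        nn,l,s,ce=cv2.connectedComponentsWithStats(m.astype(np.uint8))
        for i in range(1,nn):
            if s[i,4]>12:
                q=P[l==i]; print(z0,z1,s[i,4],ce[i].round(),q.min(0).round(),q.max(0).round())
E
```

```text
scene 2.857142857142857
[ 861.66062816 -676.84435327 1265.95168661]
3 20 392 [291. 160.] [350. 115.   3.] [408. 303.  19.]
3 20 45 [383. 156.] [608. 394.   4.] [660. 431.  20.]
3 20 807 [331. 203.] [479.  69.   3.] [616. 259.  20.]
3 20 1321 [391. 208.] [674. 137.   3.] [800. 313.  16.]
3 20 40 [369. 261.] [737.   1.   3.] [790.  23.  20.]
3 20 147 [278. 281.] [ 526. -291.    3.] [626. -96.  19.]
3 20 172 [238. 313.] [ 423. -353.    3.] [ 591. -299.   20.]
3 20 27 [227. 330.] [ 506. -384.    3.] [ 527. -367.   20.]
3 20 554 [236. 374.] [ 570. -500.    3.] [ 645. -425.   20.]
20 40 18 [387. 142.] [612. 448.  31.] [641. 458.  40.]
20 40 64 [385. 153.] [607. 393.  20.] [663. 422.  40.]
20 40 19 [338. 182.] [553. 176.  34.] [559. 240.  40.]
20 40 161 [334. 196.] [559.  80.  20.] [578. 242.  40.]
20 40 16 [329. 194.] [552. 123.  34.] [557. 170.  40.]
20 40 18 [306. 195.] [485. 105.  22.] [502. 125.  38.]
20 40 42 [318. 205.] [532.  81.  20.] [554. 118.  40.]
20 40 42 [266. 237.] [453. -98.  21.] [472. -70.  34.]
20 40 49 [276. 244.] [ 493. -104.   21.] [513. -78.  34.]
20 40 57 [369. 258.
[... 11261 characters left out ...]
-134.  112.] [542. -79. 150.]
110 150 88 [220. 222.] [519. 107. 110.] [537. 246. 149.]
110 150 60 [342. 226.] [ 492. -258.  131.] [ 515. -171.  150.]
110 150 36 [362. 227.] [ 481. -307.  111.] [ 510. -263.  150.]
150 200 56 [395. 200.] [ 559. -401.  150.] [ 596. -381.  192.]
150 200 23 [301. 220.] [510. -98. 151.] [528. -77. 198.]
150 200 88 [329. 224.] [ 494. -237.  150.] [ 520. -120.  161.]
150 200 167 [219. 225.] [504. 107. 150.] [524. 247. 177.]
150 200 19 [354. 227.] [ 490. -266.  150.] [ 501. -243.  160.]
150 200 45 [364. 230.] [ 462. -305.  150.] [ 497. -269.  200.]
200 280 84 [300. 227.] [470. -95. 201.] [509. -68. 261.]
200 280 101 [368. 236.] [ 434. -300.  201.] [ 479. -275.  266.]
```

```bash
ls pics
```

```text
scene0.npy
scene0.png
scene0z.png
top0.npy
top0.png
top0z.png
wrist0.npy
wrist0.png
```

View pics/scene0z.png

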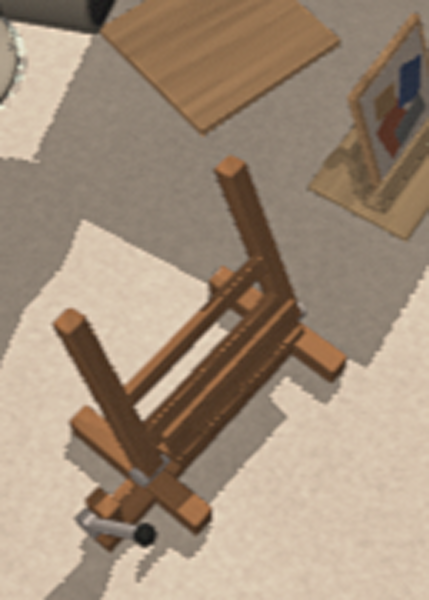

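View pics/top0z.png

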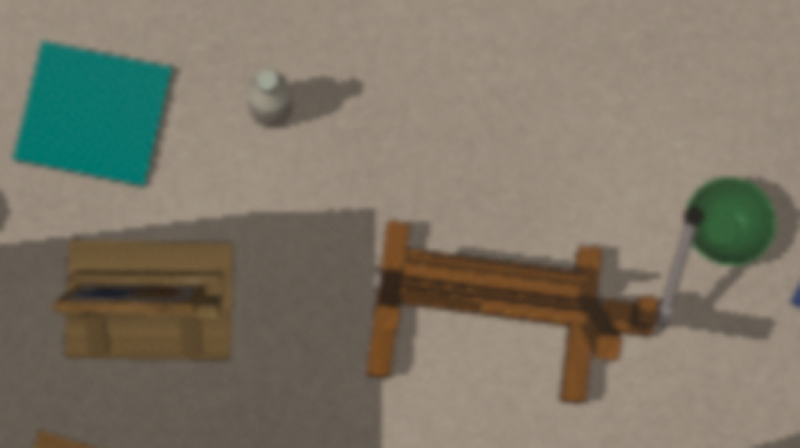

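```bash
cat >> h.py <<'E'
def ray(c,u,v,z):
    f=210/np.tan(np.radians(c["fovy"]/2)); R=np.array(c["R"]); C=-R.T@c["t"]
    d=R.T@np.array([(u-c["cx"])/f,(v-c["cy"])/f,1]); return C+d*(z-C[2])/d[2]
E
python3 - <<'E'
from h import *
im=cv2.imread("pics/scene0.png")
def z(n,a,b,w,h,k,out): 
    im=cv2.imread(f"pics/{n}0.png")[b:b+h,a:a+w]; cv2.imwrite(out,cv2.resize(im,None,fx=k,fy=k,interpolation=cv2.INTER_NEAREST))
z("scene",200,185,100,75,8,"pics/pt_s.png")
z("top",285,190,100,75,8,"pics/pt_t.png")
z("scene",295,140,80,75,8,"pics/rk_s.png")
z("top",185,190,80,65,8,"pics/rk_t.png")
E
```

```text
(no output)
```

View pics/pt_s.png

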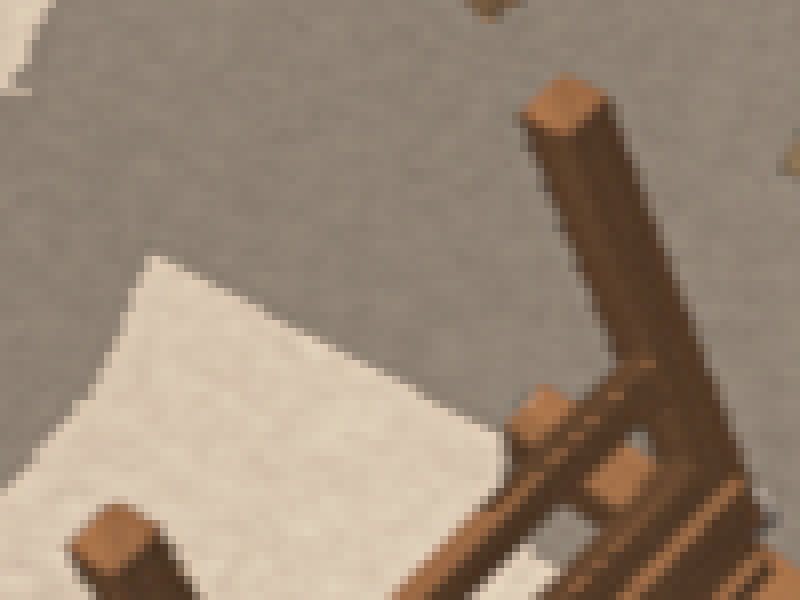

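View pics/pt_t.png

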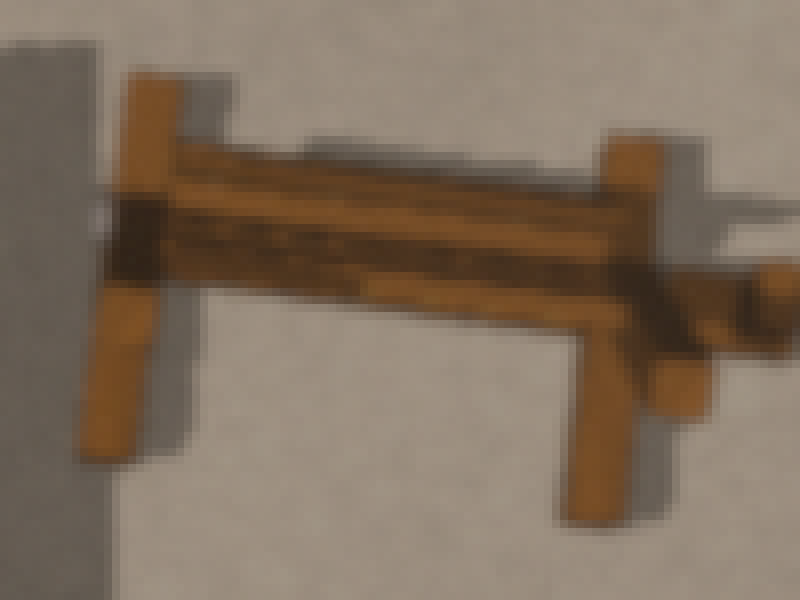

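View pics/rk_s.png

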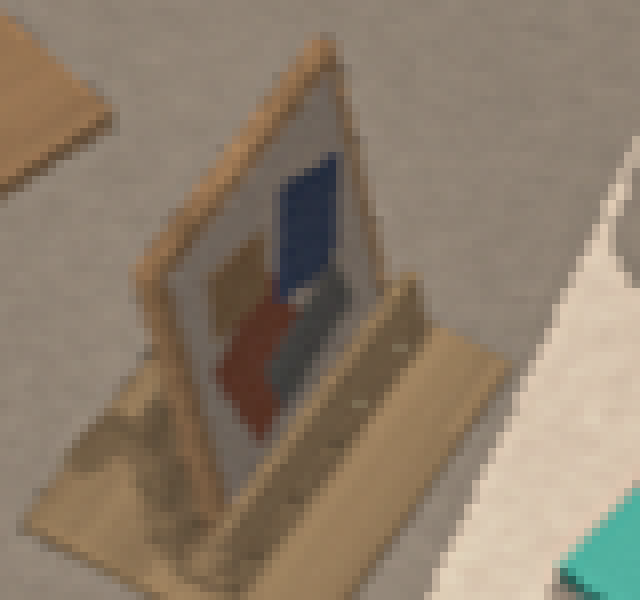

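View pics/rk_t.png

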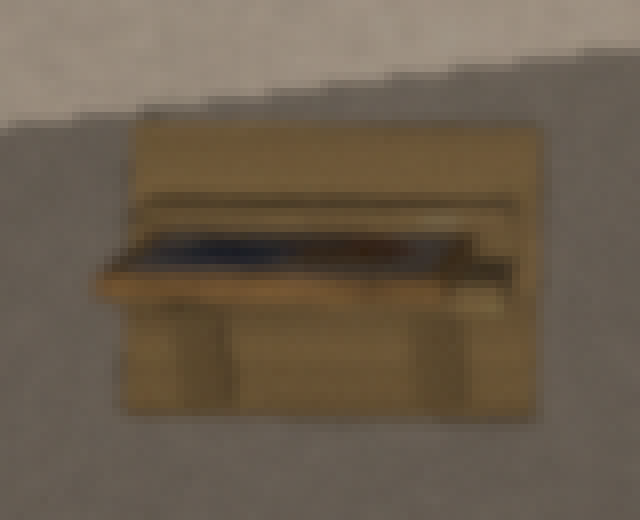

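Run:
```python
from h import *
s=calibration("scene");t=calibration("top")
for n,c,u,v,z in [("L s",s,270.25,197.7,251),("R s",s,213.9,252.1,251),("R t",t,369.6,238.3,251),("panelL s",s,335.1,145.6,167),("panelR s",s,312.5,173.6,167),
 ("panelL t",t,197.2,225.2,167),("panelR t",t,240.2,226,167),("footL front s",s,300,263.2,30)]:
    print(n,ray(c,u,v,z).round(1))
# footbars corners in top at z=30
for n,u,v in [("Lf_l",285+128/8,190+72/8),("Lf_r",285+183/8,190+75/8),("Lb_l",285+80/8,190+460/8),("Lb_r",285+135/8,190+462/8),("Rf_l",285+608/8,190+132/8),("Rf_r",285+663/8,190+136/8),("Rb_l",285+565/8,190+520/8),("Rb_r",285+620/8,190+523/8)]:
    print(n,ray(t,u-.5,v-.5,30).round(1))
# rack base corners z~5
for u,v in [(135,125),(541,128),(125,412),(535,416)]: print("rack",ray(t,185+u/8-.5,190+v/8-.5,10).round(1))
# kick tip dark
for n,c in(("scene",s),("top",t)):
    im=cv2.imread(f"pics/{n}0.png").astype(int); P=cloud(c,np.load(f"pics/{n}0.npy"))
    m=(im.sum(-1)<110)&(P[...,0]>520)&(P[...,0]<650)&(P[...,1]<-350)&(P[...,1]>-450)&(P[...,2]>60)
    v,u=np.nonzero(m); print(n,len(u),u.mean(),v.mean(),np.median(P[m],0).round(1), ray(c,u.mean(),v.mean(),175).round(1))
    # panel plane
    m=(P[...,2]>95)&(P[...,2]<155)&(P[...,0]>490)&(P[...,0]<560)&(P[...,1]>80)&(P[...,1]<260)
    q=P[m]; A=np.c_[q[:,1:],np.ones(len(q))]; r=np.linalg.lstsq(A,q[:,0],rcond=None)[0]; print("plane",len(q),r, np.std(A@r-q[:,0]))
```

```text
L s [481.9 -85.4 251. ]
R s [ 448.6 -292.9  251. ]
R t [ 445.5 -288.3  251. ]
panelL s [519.7 233.2 167. ]
panelR s [512.1 101.5 167. ]
panelL t [514.2 242.3 167. ]
panelR t [507.9 106.  167. ]
footL front s [ 595.5 -110.4   30. ]
Lf_l [622.6 -92.5  30. ]
Lf_r [ 620.6 -116.2   30. ]
Lb_l [453.8 -66.6  30. ]
Lb_r [452.3 -90.1  30. ]
Rf_l [ 590.4 -299.    30. ]
Rf_r [ 588.  -322.7   30. ]
Rb_l [ 422.5 -272.2   30. ]
Rb_r [ 420.6 -295.5   30. ]
rack [612.7 254.1  10. ]
rack [606.6  76.8  10. ]
rack [486.2 258.4  10. ]
rack [479.6  81.4  10. ]
scene 26 240.46153846153845 327.0 [ 589.5 -397.9  180.4] [ 588.1 -395.8  175. ]
plane 511 [ 7.46619978e-02 -2.83776912e-01  5.50022389e+02] 3.8897284885651535
top 0 nan nan [nan nan nan] [nan nan nan]
plane 190 [ 6.13295760e-02 -9.56622919e-03  5.15770638e+02] 7.61588126443329<stdin>:15: RuntimeWarning: Mean of empty slice.
  ret = ret.dtype.type(ret / rcount)
  return _methods._mean(a, axis=axis, dtype=dtype,
  ret = um.true_divide(
```

```bash
cat >> h.py <<'E'
from scipy.spatial.transform import Rotation as Ro
def plan(goal,yaw=None,n=5,obs=None):
    """prints per-row tool-frame shifts toward goal (TCP mm) & turn"""
    o=obs or get_obs(); p=np.array(o["tool_pos"]); r=o["tcp_rot"]; M=Ro.from_euler("xyz",r).as_matrix()
    dy=0 if yaw is None else (yaw-r[2]+np.pi)%(2*np.pi)-np.pi
    st=(np.array(goal)-p)/n
    print("pos",p.round(1),"rot",r.round(3),"F",o["contact_force"].round(1),"w",round(o["grip_width"],1),"t",round(o["time"],2),"q",o["joint_positions"].round(2))
    for k in range(n):
        Mk=Ro.from_rotvec([0,0,dy*k/n]).as_matrix()@M
        print((Mk.T@st).round(1), round(-np.degrees(dy/n),2))
E
python3 -m jog '[0,0,0,-50,0, 0,0,0,-50,0, 0,0,0,-50,0, 0,0,0,-30,0]'
python3 -c "
from h import *
plan([430,-200,430],1.418,8)
c=calibration('wrist');print(-np.array(c['R']).T@c['t'])"
```

```text
time: 0.55
tool_pos: [237.4, -465.7, 429.9]
tcp_rot: [-3.124, -0.003, 0.471]
contact_force: [0.1, -1.6, 0.5]
grip_width: 91.8
pos [ 237.4 -465.7  429.9] rot [-3.124e+00 -3.000e-03  4.710e-01] F [ 0.1 -1.6  0.5] w 91.8 t 0.55 q [-1.25  0.28  1.13 -0.    1.75 -0.15]
[ 36.5 -18.7   0.4] -6.78
[ 38.5 -14.2   0.3] -6.78
[39.9 -9.6  0.3] -6.78
[40.7 -4.8  0.2] -6.78
[41.   0.   0.1] -6.78
[40.7  4.9  0. ] -6.78
[39.9  9.7 -0.1] -6.78
[38.5 14.3 -0.2] -6.78
[ 296.21008429 -437.34526307  563.76254005]
```

```bash
python3 -m jog '[0,36,-19,0,-6.8, 0,38,-14,0,-6.8, 0,40,-10,0,-6.8, 0,41,-5,0,-6.8, 0,41,0,0,-6.8]'
python3 -m jog '[0,41,5,0,-6.8, 0,40,10,0,-6.8, 0,38,14,0,-6.8]'
python3 - <<'E'
from h import *
plan([430,-200,430],1.418,2)
c=calibration('wrist'); p,d=capture('wrist'); np.save('pics/w1.npy',d); cv2.imwrite('pics/w1.png',p[:,:,::-1])
import pickle; pickle.dump(c,open('pics/w1.pkl','wb'))
E
```

```text
time: 1.05
tool_pos: [357.0, -298.4, 434.7]
tcp_rot: [-3.134, -0.007, 1.076]
contact_force: [0.7, 0.1, -0.1]
grip_width: 92.0
time: 1.35
tool_pos: [429.5, -192.8, 435.0]
tcp_rot: [-3.136, -0.01, 1.446]
contact_force: [0.1, -0.9, -0.2]
grip_width: 91.9
pos [ 429.5 -192.8  435. ] rot [-3.136 -0.01   1.446] F [ 0.1 -0.9 -0.2] w 91.9 t 1.35 q [-0.59  0.17  1.27  0.01  1.72 -0.46]
[-3.6  0.7  2.4] 0.82
[-3.6  0.8  2.4] 0.82
```

View pics/w1.png

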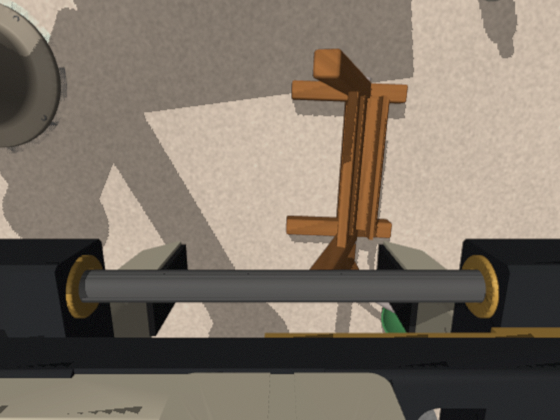

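Run:
```python
import cv2
im=cv2.imread('pics/w1.png')[35:245,275:425]; cv2.imwrite('pics/w1z.png',cv2.resize(im,None,fx=2.8*1,fy=2.8,interpolation=cv2.INTER_NEAREST))
im=cv2.imread('pics/w1.png')[35:125,280:420]; cv2.imwrite('pics/w1y.png',cv2.resize(im,None,fx=5.7,fy=5.7,interpolation=cv2.INTER_NEAREST))
```

```text
(no output)
```

View pics/w1z.png

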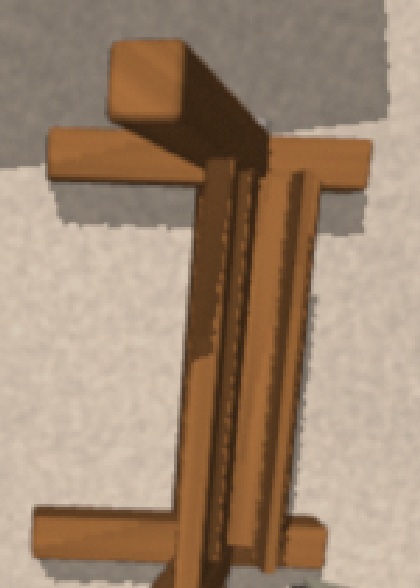

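View pics/w1y.png

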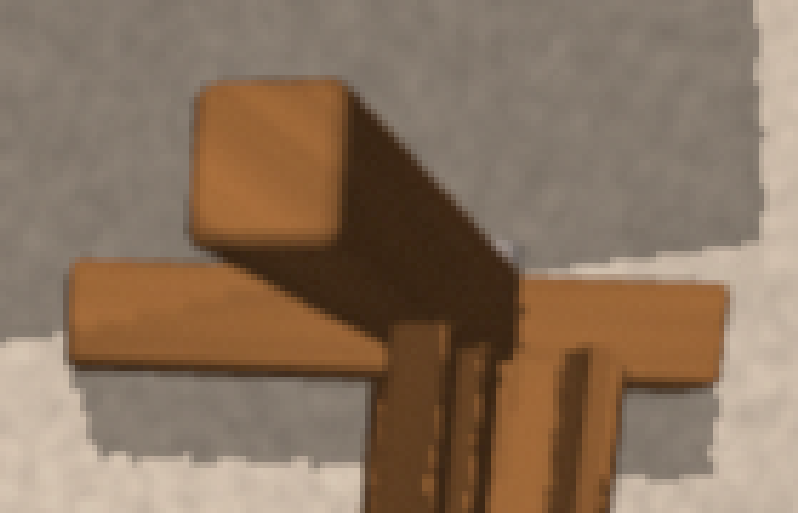

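Run:
```python
from h import *
import pickle; c=pickle.load(open('pics/w1.pkl','rb')); d=np.load('pics/w1.npy'); P=cloud(c,d)
print("Ltop",ray(c,326.9,62.9,251).round(1), P[63,327].round(1), np.median(P[58:69,322:333].reshape(-1,3),0).round(1))
for u,v in[(70,262),(68,362),(727,287),(718,383)]: print(ray(c,280+u/5.7-.5,35+v/5.7-.5,30).round(1))
print("Rbar")
for u,v in[(34,508),(33,557),(325,520),(325,566)]: print(ray(c,275+u/2.8-.5,35+v/2.8-.5,30).round(1))
yaw=-.153; cs,sn=np.cos(yaw),np.sin(yaw); O=np.array([521.4,-194.4])
R2=np.array([[cs,-sn],[sn,cs]])
E=(P[...,:2]-O)@R2
# profile: E x vs z for |Ey|<40
m=(abs(E[...,1])<60)&(abs(E[...,0])<110)&(P[...,2]>12)&(d>0)
q=np.c_[E[m],P[...,2][m]]
for a in range(-80,90,4):
    s=q[(q[:,0]>=a)&(q[:,0]<a+4)]
    if len(s)>5: print(a,len(s),np.percentile(s[:,2],[5,50,95]).round(0))
```

```text
Ltop [480.4 -81.2 251. ] [480.2 -81.5 252.9] [480.2 -81.5 252.6]
[457.2 -66.   30. ]
[453.8 -90.1  30. ]
[623.1 -93.   30. ]
[ 619.8 -116.3   30. ]
Rbar
[ 425.  -267.2   30. ]
[ 420.9 -296.1   30. ]
[ 588.7 -294.7   30. ]
[ 587.3 -322.2   30. ]
-80 2386 [492. 517. 527.]
-76 1948 [492. 514. 524.]
-72 2496 [492. 517. 520.]
-68 2291 [492. 516. 520.]
-64 2248 [492. 516. 520.]
-60 2275 [492. 516. 520.]
-56 2258 [492. 516. 520.]
-52 2293 [492. 516. 520.]
-48 5412 [425. 494. 519.]
-44 4947 [441. 494. 511.]
-40 2277 [430. 500. 502.]
-36 1954 [433. 500. 502.]
-32 713 [431. 492. 500.]
-28 320 [482. 489. 500.]
-24 230 [147. 150. 485.]
-20 357 [149. 151. 152.]
-16 348 [150. 152. 153.]
-12 212 [145. 151. 153.]
-8 110 [136. 140. 145.]
-4 139 [13. 20. 22.]
0 96 [ 98. 100. 101.]
4 270 [ 99. 100. 102.]
8 113 [ 91.  96. 101.]
12 101 [79. 84. 90.]
16 170 [72. 74. 78.]
20 261 [73. 75. 76.]
24 795 [ 75. 106. 119.]
28 442 [ 76. 117. 119.]
32 11 [116. 117. 118.]
40 135 [81. 82. 84.]
44 88 [75. 81. 82.]
```

```bash
python3 -c "
from h import *
plan([515,40,400],1.52,5)"
python3 -m jog '[0,46,11,6,-0.8, 0,46,11,7,-0.8, 0,46,11,7,-0.8, 0,46,11,7,-0.8, 0,46,11,7,-0.8]'
python3 - <<'E'
from h import *
plan([515,40,400],1.52,1)
c=calibration('wrist'); p,d=capture('wrist'); np.save('pics/w2.npy',d); cv2.imwrite('pics/w2.png',p[:,:,::-1])
import pickle; pickle.dump(c,open('pics/w2.pkl','wb'))
P=cloud(c,d)
m=(P[...,2]>30)&(P[...,0]>470)&(P[...,0]<590)&(P[...,1]>80)&(P[...,1]<270)&(P[...,2]<185)
t=m&(P[...,2]>155)
print(t.sum(),np.percentile(P[t],[1,50,99],axis=0).round(1))
q=P[t]; A=np.c_[q[:,1],np.ones(len(q))]; r=np.linalg.lstsq(A,q[:,0],rcond=None)[0];print("top edge yaw",np.arctan(-r[0]))
for y in (120,170,220):
  for a in range(470,590,5):
    s=P[m&(abs(P[...,1]-y)<10)&(P[...,0]>=a)&(P[...,0]<a+5)]
    if len(s)>5: print(y,a,len(s),np.percentile(s[:,2],[5,50,95]).round(0))
E
```

```text
pos [ 432.  -188.1  435.1] rot [-3.138 -0.013  1.458] F [ 0.   4.2 -1.6] w 92.2 t 1.4 q [-0.58  0.17  1.26  0.01  1.72 -0.47]
[47.1 11.4  7.6] -0.72
[47.  12.   7.6] -0.72
[46.8 12.5  7.6] -0.72
[46.7 13.1  7.6] -0.72
[46.5 13.7  7.6] -0.72
time: 1.9
tool_pos: [506.6, 36.7, 402.1]
tcp_rot: [-3.138, -0.012, 1.523]
contact_force: [0.0, -0.8, -0.3]
grip_width: 91.7
pos [506.6  36.7 402.1] rot [-3.138 -0.012  1.523] F [ 0.  -0.8 -0.3] w 91.7 t 1.9 q [-0.09  0.24  1.26  0.01  1.65 -0.04]
[3.7 8.2 2.2] 0.16
1566 [[505.4 109.1 155.2]
 [513.2 167.3 163.2]
 [521.1 219.3 166. ]]
top edge yaw -0.04229637752428995
120 485 28 [30. 32. 35.]
120 490 48 [32. 40. 44.]
120 495 55 [43. 49. 53.]
120 500 39 [ 54.  57. 162.]
120 505 98 [161. 163. 164.]
120 510 101 [163. 164. 165.]
120 515 92 [147. 156. 161.]
120 520 82 [132. 140. 149.]
120 525 71 [115. 124. 131.]
120 530 60 [101. 108. 116.]
120 535 52 [ 86.  94. 101.]
120 540 51 [71. 78. 85.]
120 545 47 [55. 63. 69.]
120 550 45 [37. 46. 52.]
120 555 40 [33. 48. 50.]
120 560 54 [49. 50. 51.]
120 565 37 [33. 41. 48.]
120 570 9 [31. 32. 33.]
170 505 58 [161. 163. 164.]
170 510 110 [162. 164. 166.]
170 515 105 [155. 160. 165.]
170 520 87 [141. 148. 155.]
170 525 82 [127. 133. 138.]
170 530 70 [110. 119. 127.]
170 535 66 [ 94. 102. 110.]
170 540 61 [78. 84. 94.]
170 545 52 [65. 71. 77.]
170 550 42 [48. 56. 62.]
170 555 37 [31. 37. 48.]
170 560 58 [48. 50. 51.]
170 565 38 [44. 49. 52.]
170 570 32 [30. 36. 40.]
220 490 43 [30. 33. 37.]
220 495 66 [36. 41. 45.]
220 500 75 [38. 50. 55.]
220 505 55 [ 44.  58. 163.]
220 510 63 [162. 163. 165.]
220 515 58 [159. 164. 166.]
220 520 62 [145. 153. 157.]
220 525 83 [130. 138. 145.]
220 530 86 [117. 123. 130.]
220 535 68 [101. 109. 115.]
220 540 64 [82. 92. 98.]
220 545 52 [68. 74. 83.]
220 550 51 [53. 59. 68.]
220 555 47 [34. 41. 48.]
220 560 53 [47. 49. 51.]
220 565 54 [49. 50. 52.]
220 570 45 [31. 38. 46.]
```

View pics/w2.png

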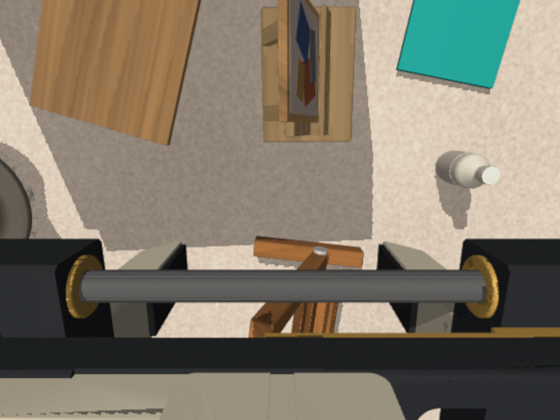

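```bash
python3 -c "
from h import *
plan([516,174,250],1.526,5)"
```

```text
pos [507.3  43.3 400.6] rot [-3.136 -0.017  1.529] F [-2.1  4.1 -2.9] w 92.0 t 1.95 q [-0.08  0.24  1.26  0.02  1.65 -0.03]
[25.7  0.8 30.5] 0.04
[25.7  0.8 30.5] 0.04
[25.7  0.8 30.5] 0.04
[25.7  0.8 30.5] 0.04
[25.7  0.8 30.5] 0.04
```

```bash
python3 -m jog '[0,26,1,30,0, 0,26,1,30,0, 0,26,1,30,0, 0,26,1,30,0, 0,26,1,30,0]'
python3 -m jog '[0,0,0,0,0]'
python3 - <<'E'
from h import *
plan([516,174,160],1.526,3)
c=calibration('wrist'); p,d=capture('wrist'); cv2.imwrite('pics/w3.png',p[:,:,::-1])
P=cloud(c,d)
m=(P[...,2]>150)&(P[...,0]>470)&(P[...,0]<560)&(P[...,1]>80)&(P[...,1]<270)&(P[...,2]<175)
q=P[m];print(len(q),np.percentile(q,[1,50,99],axis=0).round(1))
E
```

```text
time: 2.45
tool_pos: [518.9, 180.4, 250.1]
tcp_rot: [3.14, -0.016, 1.529]
contact_force: [1.2, 0.3, -0.0]
grip_width: 91.7
time: 2.55
tool_pos: [516.7, 182.3, 245.5]
tcp_rot: [-3.135, -0.015, 1.532]
contact_force: [0.0, 0.4, -0.1]
grip_width: 91.6
pos [516.7 182.3 245.5] rot [-3.135 -0.015  1.532] F [ 0.   0.4 -0.1] w 91.6 t 2.55 q [0.19 0.39 1.47 0.02 1.29 0.23]
[-3.2  0.1 28.5] 0.11
[-3.2  0.1 28.5] 0.11
[-3.2  0.1 28.5] 0.11
3727 [[506.  110.1 150.5]
 [514.9 195.3 163.1]
 [523.5 246.1 165.7]]
```

View pics/w3.png

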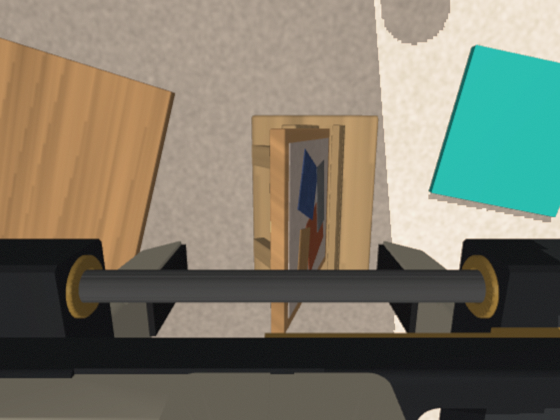

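```bash
python3 -m jog '[0,-3,0,30,0, 0,-2,0,29,0, 0,-1,0,25,0, 0,0,0,0,0]'; python3 -c "
from h import *
plan([516,176,160],1.526,1)"
```

```text
time: 3.0
tool_pos: [521.3, 172.9, 167.2]
tcp_rot: [3.135, -0.015, 1.529]
contact_force: [-0.7, -0.2, 0.3]
grip_width: 91.7
pos [521.3 172.9 167.2] rot [ 3.135 -0.015  1.529] F [-0.7 -0.2  0.3] w 91.7 t 3.0 q [0.17 0.46 1.59 0.02 1.08 0.21]
[ 2.8 -5.4  7.2] 0.17
```

```bash
python3 -m jog '[0,3,-4,6,0, 0,0,-1,1,0]'; python3 -m jog '[1,0,0,0,0, 1,0,0,0,0, 1,0,0,0,0, 1,0,0,0,0, 1,0,0,0,0]'; python3 -m jog '[1,0,0,0,0, 1,0,0,0,0, 1,0,0,0,0]'
```

```text
time: 3.2
tool_pos: [518.3, 175.2, 163.2]
tcp_rot: [3.13, -0.016, 1.527]
contact_force: [-0.6, -0.2, -0.4]
grip_width: 91.7
time: 3.7
tool_pos: [520.1, 175.4, 167.5]
tcp_rot: [3.123, -0.018, 1.527]
contact_force: [0.2, 0.2, 0.4]
grip_width: 56.4
time: 4.0
tool_pos: [520.1, 175.5, 167.6]
tcp_rot: [3.123, -0.018, 1.527]
contact_force: [0.7, 0.6, -0.3]
grip_width: 32.7
```

```bash
python3 -m jog '[1,0,0,0,0, 1,0,0,0,0, 1,0,0,0,0, 1,0,0,0,0]'
```

```text
time: 4.4
tool_pos: [521.7, 175.5, 168.0]
tcp_rot: [3.119, -0.018, 1.528]
contact_force: [1.7, -0.3, 0.8]
grip_width: 13.7
```

```bash
python3 -m jog '[1,0,-3,-10,0, 1,0,-3,-10,0]'; python3 -m jog '[1,0,-3,-10,0, 1,0,-3,-12,0]';python3 -m jog '[1,0,0,-30,0, 1,0,0,-40,0, 1,0,0,-40,0, 1,0,0,-40,0]'
```

```text
time: 4.6
tool_pos: [515.6, 175.1, 187.6]
tcp_rot: [3.119, -0.017, 1.527]
contact_force: [3.3, 0.2, -4.0]
grip_width: 13.8
time: 4.8
tool_pos: [508.6, 174.9, 211.3]
tcp_rot: [3.118, -0.017, 1.527]
contact_force: [3.4, 0.1, -3.6]
grip_width: 13.4
time: 5.2
tool_pos: [498.3, 172.2, 364.5]
tcp_rot: [3.136, -0.015, 1.528]
contact_force: [0.8, 0.4, -3.6]
grip_width: 9.6
```

Run:
```python
from h import *
plan([500,100,365],1.418,1)
for n in("scene","wrist"):
    p,d=capture(n); cv2.imwrite(f'pics/{n}4.png',p[:,:,::-1]); np.save(f'pics/{n}4.npy',d)
P=cloud(calibration("scene"),d if 0 else np.load('pics/scene4.npy'))
m=(P[...,0]>440)&(P[...,0]<580)&(P[...,1]>80)&(P[...,1]<270)&(P[...,2]>215)&(P[...,2]<345)
q=P[m];print(len(q),np.percentile(q,[1,50,99],axis=0).round(1))
```

```text
pos [498.3 172.2 364.5] rot [ 3.136 -0.015  1.528] F [ 0.8  0.4 -3.6] w 9.6 t 5.2 q [0.18 0.28 1.31 0.01 1.55 0.22]
[-72.    4.8  -1.5] 6.28
702 [[490.3  97.2 215.8]
 [502.4 146.5 278.7]
 [506.6 236.  343.6]]
```

View pics/scene4.png

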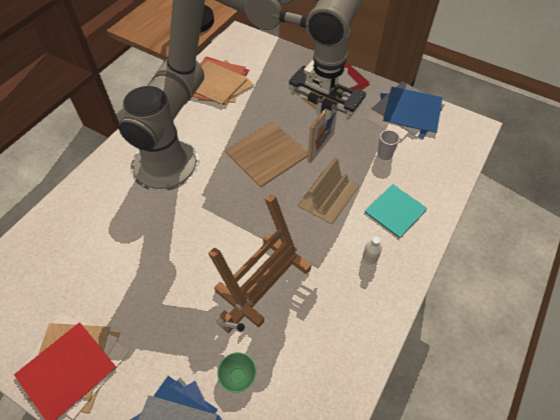

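View pics/wrist4.png

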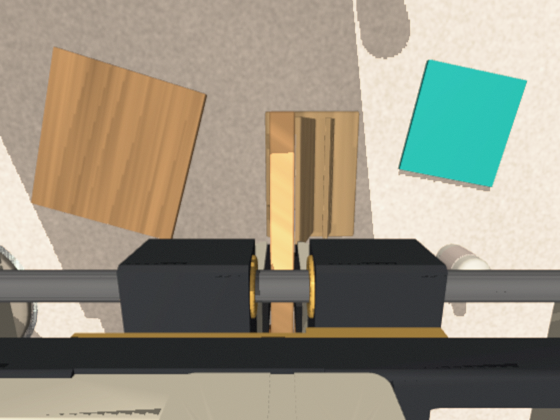

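Run:
```python
from h import *
d=np.load('pics/wrist4.npy'); P=cloud(calibration("wrist"),d)
m=(P[...,0]>475)&(P[...,0]<525)&(P[...,1]>198)&(P[...,1]<260)&(P[...,2]>320)&(P[...,2]<420)
q=P[m];print(len(q),np.percentile(q,[2,50,98],axis=0).round(1))
t=q[q[:,2]>np.median(q[:,2])-3]
print(np.polyfit(t[:,1],t[:,2],1),np.polyfit(t[:,1],t[:,0],1), t.mean(0))
P=cloud(calibration("scene"),np.load('pics/scene4.npy'))
im=cv2.imread('pics/scene4.png')
cv2.imwrite('pics/s4z.png',cv2.resize(im[80:180,280:380],None,fx=6,fy=6,interpolation=cv2.INTER_NEAREST))
```

```text
3683 [[478.3 199.3 363.7]
 [501.8 216.2 365.5]
 [520.7 242.5 419.6]]
[ -0.68056937 525.33585417] [6.68265445e-02 4.86497009e+02] [501.14028488 219.12364304 376.20701506]
```

View pics/s4z.png

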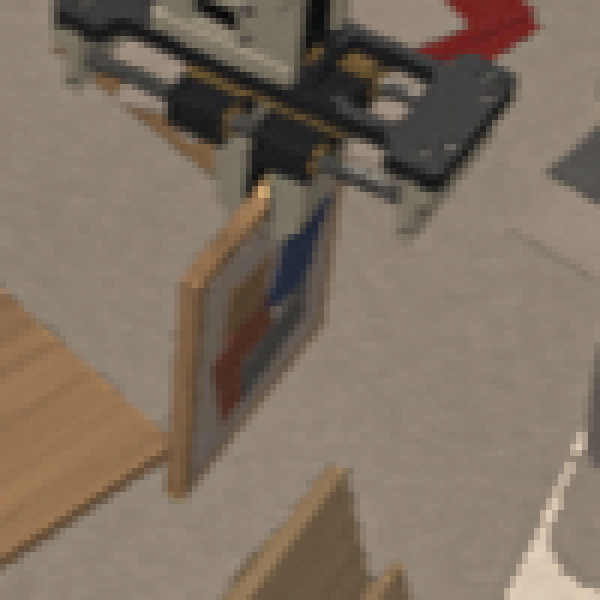

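```bash
python3 -m jog '[1,-20,0,-30,0, 1,-30,3,-25,1, 1,-40,3,0,1, 1,-40,3,0,1, 1,-40,3,0,1]'; python3 -c "
from h import *
plan([542,-197,420],1.418,5)"
```

```text
time: 5.8
tool_pos: [492.9, 2.1, 421.0]
tcp_rot: [3.14, -0.02, 1.467]
contact_force: [1.1, -0.4, -2.9]
grip_width: 9.7
pos [492.9   2.1 421. ] rot [ 3.14  -0.02   1.467] F [ 1.1 -0.4 -2.9] w 9.7 t 5.8 q [-0.16  0.21  1.25  0.02  1.68 -0.06]
[-38.6  13.9  -0.5] 0.56
[-38.4  14.3  -0.5] 0.56
[-38.3  14.6  -0.5] 0.56
[-38.2  15.   -0.5] 0.56
[-38.   15.4  -0.5] 0.56
```

```bash
python3 -m jog '[1,-38,14,0,0.6, 1,-38,14,0,0.6, 1,-38,14,0,0.6, 1,-38,15,0,0.6, 1,-36,15,0,0.6]'; python3 -m jog '[1,0,0,0,0, 1,0,0,0,0]'; python3 -c "
from h import *
plan([542,-197,330],1.418,2)"
```

```text
time: 6.3
tool_pos: [533.9, -197.8, 413.3]
tcp_rot: [-3.124, -0.026, 1.413]
contact_force: [1.0, 0.1, -2.5]
grip_width: 10.1
time: 6.5
tool_pos: [532.3, -201.5, 409.3]
tcp_rot: [-3.115, -0.029, 1.407]
contact_force: [-0.9, 0.2, -2.9]
grip_width: 9.8
pos [ 532.3 -201.5  409.3] rot [-3.115 -0.029  1.407] F [-0.9  0.2 -2.9] w 9.8 t 6.5 q [-0.51  0.39  1.03  0.02  1.76 -0.34]
[ 1.9  5.5 39.6] -0.32
[ 1.9  5.5 39.6] -0.32
```

```bash
python3 -m jog '[1,2,5,40,-0.4, 1,2,5,40,-0.2]'
python3 - <<'E'
from h import *
plan([542,-197,262],1.418,2)
c=calibration("wrist");p,d=capture("wrist"); cv2.imwrite('pics/w5.png',p[:,:,::-1]); np.save('pics/w5.npy',d)
s=calibration("scene");p,ds=capture("scene"); cv2.imwrite('pics/s5.png',p[:,:,::-1]); np.save('pics/s5.npy',ds)
cv2.imwrite('pics/s5z.png',cv2.resize(p[170:350,190:350,::-1],None,fx=3.3,fy=3.3))
P=cloud(c,d)
m=(P[...,0]>500)&(P[...,0]<575)&(P[...,1]>-170)&(P[...,1]<-110)&(P[...,2]>310)&(P[...,2]<340)
q=P[m];print(len(q),np.percentile(q,[2,50,98],axis=0).round(1),np.polyfit(q[:,1],q[:,0],1),np.polyfit(q[:,1],q[:,2],1))
E
```

```text
time: 6.7
tool_pos: [541.4, -195.7, 332.2]
tcp_rot: [-3.123, -0.027, 1.418]
contact_force: [0.6, 0.4, -4.4]
grip_width: 9.6
pos [ 541.4 -195.7  332.2] rot [-3.123 -0.027  1.418] F [ 0.6  0.4 -4.4] w 9.6 t 6.7 q [-0.49  0.41  1.21  0.02  1.55 -0.34]
[-1.5  1.  35.1] -0.0
[-1.5  1.  35.1] -0.0
2860 [[ 541.2 -168.9  319.4]
 [ 548.1 -146.5  327.5]
 [ 554.7 -126.2  328.8]] [1.43481631e-01 5.69124402e+02] [-1.99728680e-03  3.27002252e+02]
```

View pics/w5.png

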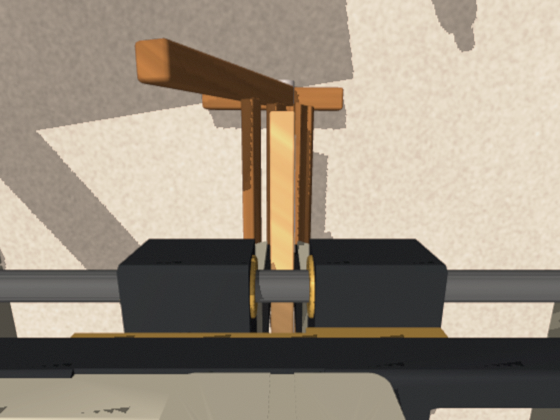

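View pics/s5z.png

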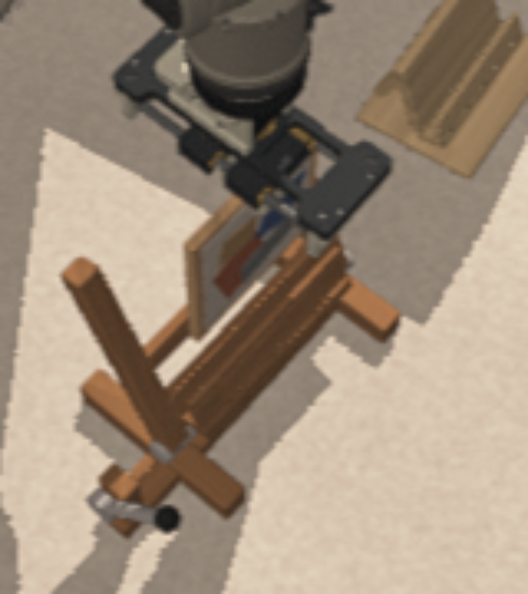

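```bash
python3 -m jog '[1,-1,1,35,0.5, 1,-1,1,30,0.2]'
python3 - <<'E'
from h import *
plan([542,-197,240],1.418,1)
c=calibration("wrist");p,d=capture("wrist"); cv2.imwrite('pics/w6.png',p[:,:,::-1]); np.save('pics/w6.npy',d)
P=cloud(c,d)
m=(P[...,0]>500)&(P[...,0]<575)&(P[...,1]>-170)&(P[...,1]<-128)&(P[...,2]>235)&(P[...,2]<275)
q=P[m];q=q[abs(q[:,2]-np.median(q[:,2]))<3];print(len(q),np.percentile(q,[2,50,98],axis=0).round(1),np.polyfit(q[:,1],q[:,0],1),np.polyfit(q[:,1],q[:,2],1))
s=calibration("scene");p,ds=capture("scene"); cv2.imwrite('pics/s6.png',cv2.resize(p[190:320,210:330,::-1],None,fx=4.5,fy=4.5))
E
```

```text
time: 7.0
tool_pos: [541.4, -193.2, 268.5]
tcp_rot: [-3.12, -0.028, 1.409]
contact_force: [-0.1, -0.8, -3.7]
grip_width: 9.8
pos [ 541.4 -193.2  268.5] rot [-3.12  -0.028  1.409] F [-0.1 -0.8 -3.7] w 9.8 t 7.0 q [-0.49  0.44  1.33  0.02  1.4  -0.33]
[-4.4  1.8 28.4] -0.54
2580 [[ 540.9 -169.   262.5]
 [ 547.7 -147.8  263.9]
 [ 554.6 -128.8  265.3]] [1.61984056e-01 5.71731276e+02] [-1.43853800e-02  2.61750872e+02]
```

View pics/w6.png

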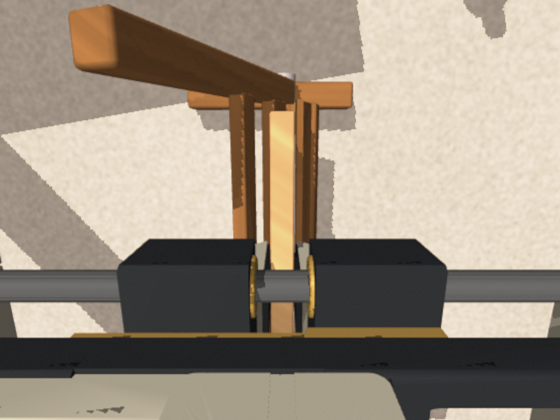

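View pics/s6.png

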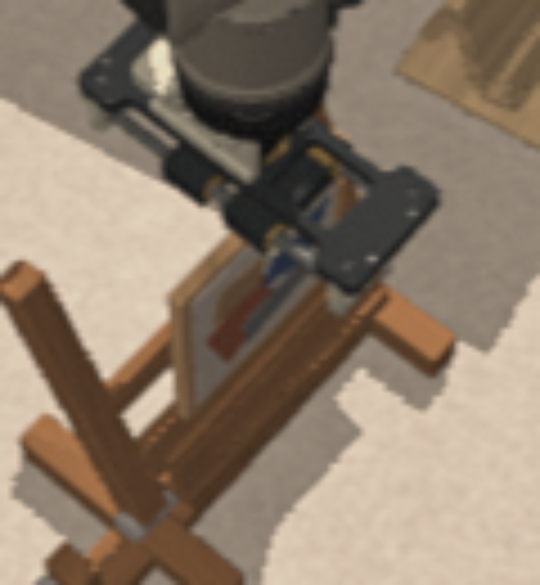

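```bash
python3 -m jog '[1,-2,6,4,0, 1,0,0,10,0]';python3 -m jog '[1,0,0,10,0]'; python3 -m jog '[1,0,0,6,0]'; python3 -c "
from h import *
plan([542,-197,240],1.418,1)"
```

```text
time: 7.3
tool_pos: [547.5, -195.6, 258.0]
tcp_rot: [-3.121, -0.027, 1.41]
contact_force: [-2.5, 0.1, -1.5]
grip_width: 9.6
time: 7.4
tool_pos: [547.8, -195.9, 250.2]
tcp_rot: [-3.124, -0.025, 1.41]
contact_force: [-2.6, 1.0, -1.2]
grip_width: 10.1
time: 7.5
tool_pos: [547.3, -195.6, 244.2]
tcp_rot: [-3.123, -0.025, 1.41]
contact_force: [-3.8, -0.2, -2.5]
grip_width: 9.9
pos [ 547.3 -195.6  244.2] rot [-3.123 -0.025  1.41 ] F [-3.8 -0.2 -2.5] w 9.9 t 7.5 q [-0.48  0.46  1.36  0.02  1.35 -0.33]
[-2.3 -4.9  4.3] -0.44
```

Run:
```python
from h import *
c=calibration("wrist");p,d=capture("wrist"); cv2.imwrite('pics/w7.png',cv2.resize(p[60:260,180:380,::-1],None,fx=3,fy=3)); np.save('pics/w7.npy',d)
P=cloud(c,d)
m=(P[...,0]>500)&(P[...,0]<575)&(P[...,1]>-170)&(P[...,1]<-128)&(P[...,2]>215)&(P[...,2]<255)
q=P[m];q=q[abs(q[:,2]-np.median(q[:,2]))<3];print(len(q),np.percentile(q,[2,50,98],axis=0).round(1),np.polyfit(q[:,1],q[:,0],1),np.polyfit(q[:,1],q[:,2],1))
yaw=-.153;O=np.array([538.7,-196.6]);E=(P[...,:2]-O)@np.array([[np.cos(yaw),-np.sin(yaw)],[np.sin(yaw),np.cos(yaw)]])
m=(E[...,1]>25)&(E[...,1]<92)&(abs(E[...,0])<60)&(P[...,2]>50)&(P[...,2]<245)
q=np.c_[E[m],P[...,2][m]]
for a in range(-60,60,3):
    s=q[(q[:,0]>=a)&(q[:,0]<a+3)]
    if len(s)>8: print(a,len(s),np.percentile(s[:,2],[5,25,50,75,95]).round(0))
```

```text
2632 [[ 547.2 -169.1  238.7]
 [ 554.1 -148.2  240.1]
 [ 560.7 -128.8  241.4]] [1.64284866e-01 5.78470091e+02] [-5.93381195e-03  2.39164478e+02]
-39 324 [148. 149. 150. 150. 151.]
-36 449 [149. 150. 151. 151. 152.]
-33 464 [151. 151. 152. 152. 153.]
-30 524 [151. 152. 152. 153. 153.]
-27 677 [143. 145. 147. 149. 151.]
-24 504 [136. 138. 139. 141. 143.]
-21 137 [96. 97. 98. 98. 99.]
-18 315 [ 97.  98.  99.  99. 100.]
-15 319 [ 98.  99. 100. 100. 101.]
-12 333 [ 99. 100. 101. 101. 102.]
-9 370 [ 94.  96.  97.  99. 101.]
-6 159 [87. 91. 92. 93. 94.]
-3 50 [78. 80. 82. 84. 85.]
0 92 [ 73.  74. 239. 240. 240.]
3 920 [239. 240. 240. 241. 241.]
6 951 [103. 240. 240. 241. 241.]
9 1008 [118. 239. 240. 240. 241.]
12 301 [118. 231. 239. 240. 241.]
15 288 [ 98. 100. 102. 104. 118.]
18 313 [89. 92. 94. 96. 98.]
21 245 [82. 83. 85. 87. 89.]
24 314 [81. 82. 82. 83. 83.]
27 245 [77. 79. 81. 82. 83.]
30 85 [73. 74. 75. 76. 77.]
```

View pics/w7.png

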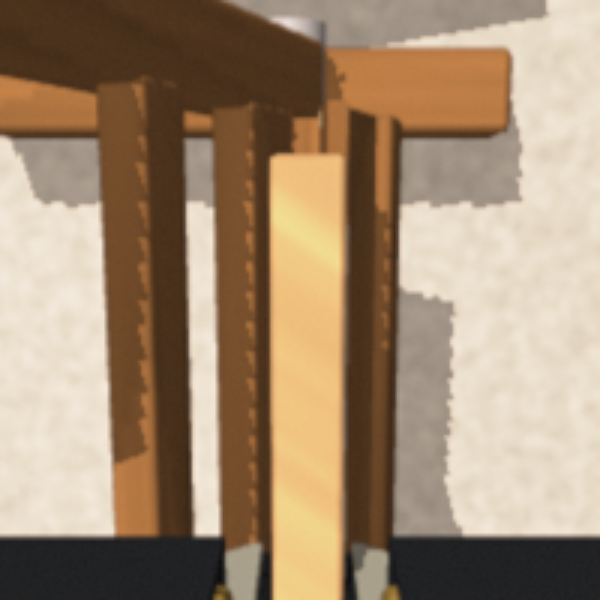

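```bash
python3 -m jog '[1,0,-2,7,0]'; python3 -m jog '[1,0,0,4,0]'
```

```text
time: 7.65
tool_pos: [545.3, -195.1, 237.0]
tcp_rot: [-3.124, -0.025, 1.41]
contact_force: [-1.3, -1.4, 8.5]
grip_width: 9.8
time: 7.75
tool_pos: [546.3, -195.4, 235.4]
tcp_rot: [-3.129, -0.024, 1.41]
contact_force: [-4.7, 2.0, 18.9]
grip_width: 9.7
```

```bash
python3 -m jog '[0,0,0,0,0, 0,0,0,0,0, 0,0,0,0,0, 0,0,0,0,0, 0,0,0,0,0]'; python3 -m jog '[0,0,-10,0,0, 0,0,-10,0,0, 0,0,-10,0,0, 0,0,0,0,0]';  python3 - <<'E'
from h import *
plan([542,-197,240],1.418,1)
for n,sl in (("scene",np.s_[170:340,180:340,::-1]),("wrist",np.s_[:,:,::-1])):
    p,d=capture(n); p=p[sl]; cv2.imwrite(f'pics/{n}8.png',cv2.resize(p,None,fx=3.5,fy=3.5) if n=="scene" else p)
E
```

```text
time: 8.25
tool_pos: [547.8, -195.8, 236.4]
tcp_rot: [-3.135, -0.023, 1.41]
contact_force: [-0.7, 0.6, 0.2]
grip_width: 44.8
time: 8.65
tool_pos: [515.5, -190.4, 236.3]
tcp_rot: [-3.135, -0.023, 1.41]
contact_force: [0.4, -0.9, 0.2]
grip_width: 77.1
pos [ 515.5 -190.4  236.3] rot [-3.135 -0.023  1.41 ] F [ 0.4 -0.9  0.2] w 77.1 t 8.65 q [-0.5   0.41  1.47  0.02  1.28 -0.35]
[-2.2 27.2 -4. ] -0.43
```

View pics/scene8.png

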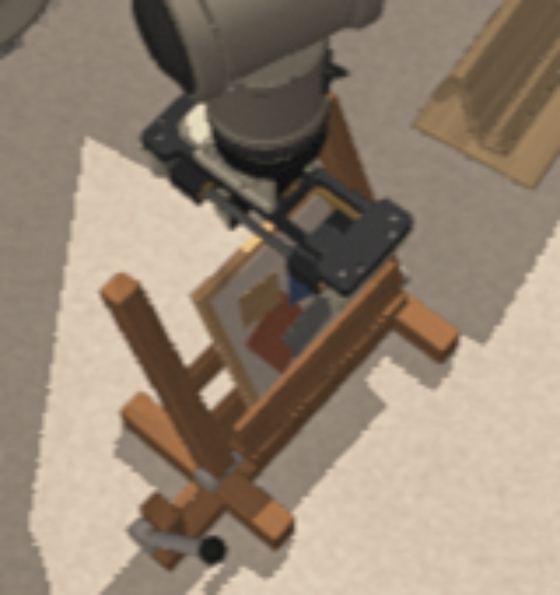

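View pics/wrist8.png

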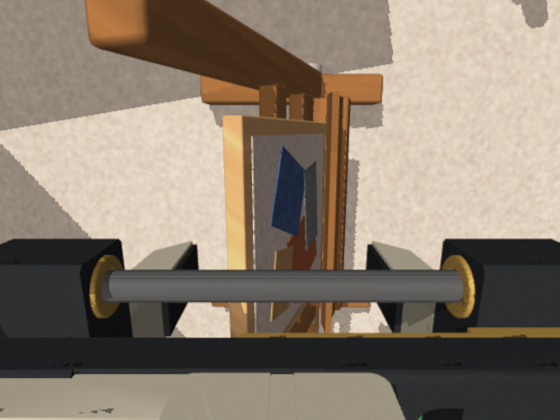

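```bash
python3 -m jog '[0,0,-6,-10,0, 0,0,0,-40,0, 0,0,0,-40,0, 0,0,0,-40,0, 0,0,0,-30,0]'
python3 - <<'E'
from h import *
plan([542,-197,240],1.418,1)
c=calibration("wrist");p,d=capture("wrist"); cv2.imwrite('pics/w9.png',p[:,:,::-1]); P=cloud(c,d)
yaw=-.153;O=np.array([538.7,-196.6]);E=(P[...,:2]-O)@np.array([[np.cos(yaw),-np.sin(yaw)],[np.sin(yaw),np.cos(yaw)]])
m=(E[...,1]>-40)&(E[...,1]<92)&(abs(E[...,0])<80)&(P[...,2]>50)&(P[...,2]<245)
q=np.c_[E[m],P[...,2][m]]
a=.35; fx=q[:,0]*np.cos(a)+(q[:,2]-45)*np.sin(a); fz=-q[:,0]*np.sin(a)+(q[:,2]-45)*np.cos(a)
t=fz>140; print("panel top frame coords y,fx,fz",np.percentile(np.c_[q[t,1],fx[t],fz[t]],[2,50,98],axis=0).round(1))
for z in range(40,185,8):
    s=(fz>z)&(fz<z+8); 
    if s.sum()>5: print(z,s.sum(),np.percentile(fx[s],[5,50,95]).round(1))
E
```

```text
time: 9.25
tool_pos: [508.8, -192.7, 399.9]
tcp_rot: [-3.128, -0.026, 1.411]
contact_force: [1.3, 0.1, 0.1]
grip_width: 91.7
pos [ 508.8 -192.7  399.9] rot [-3.128 -0.026  1.411] F [1.3 0.1 0.1] w 91.7 t 9.25 q [-0.51  0.33  1.15  0.02  1.69 -0.35]
[ -3.1  35.6 159.4] -0.43
panel top frame coords y,fx,fz [[-37.4  11.  141.4]
 [ 19.   20.2 170.5]
 [ 70.9  22.1 177.3]]
40 317 [11.  21.6 35.1]
48 337 [ 3.3 21.6 29.2]
56 546 [ 4.8 30.9 38.4]
64 502 [21.3 34.7 38. ]
72 196 [21.  22.1 22.7]
80 234 [21.  21.7 22.6]
88 218 [20.5 21.5 22.3]
96 255 [11.  21.5 22.3]
104 433 [ 1.4 20.9 22.2]
112 243 [19.9 21.8 22.5]
120 250 [20.7 21.9 22.6]
128 313 [20.7 22.  22.5]
136 337 [20.6 21.6 22.4]
144 364 [20.3 21.  22.2]
152 346 [20.2 20.8 21.4]
160 406 [20.  20.7 21.3]
168 861 [11.1 19.6 20.8]
176 747 [11.3 15.6 20. ]
```

View pics/w9.png

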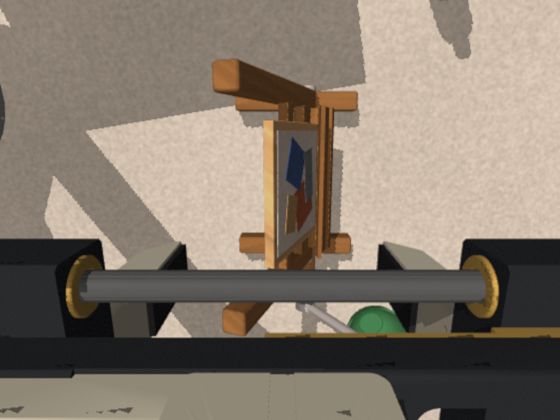

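```bash
python3 -c "
from h import *
plan([629,-398,330],1.418,6)"
```

```text
pos [ 509.6 -193.3  404.9] rot [-3.136 -0.023  1.411] F [-1.6  1.   3.6] w 91.9 t 9.3 q [-0.51  0.32  1.14  0.02  1.69 -0.35]
[-30.8  25.2  11.6] -0.07
[-30.8  25.1  11.6] -0.07
[-30.9  25.1  11.6] -0.07
[-30.9  25.   11.6] -0.07
[-30.9  25.   11.6] -0.07
[-30.9  25.   11.6] -0.07
```

```bash
python3 -m jog '[1,-31,25,8,0, 1,-31,25,10,0, 1,-31,25,10,0, 1,-31,25,10,0, 1,-31,25,10,0]';python3 -m jog '[1,-31,25,10,0, 1,0,0,0,0, 1,0,0,0,0, 1,0,0,0,0, 1,0,0,0,0]'
python3 - <<'E'
from h import *
plan([629,-398,330],1.418,1)
p,d=capture("wrist"); cv2.imwrite('pics/w10.png',p[:,:,::-1])
p,d=capture("scene"); cv2.imwrite('pics/s10.png',p[:,:,::-1])
E
```

```text
time: 9.8
tool_pos: [611.4, -366.1, 365.3]
tcp_rot: [3.13, -0.016, 1.418]
contact_force: [0.6, -1.0, 0.4]
grip_width: 56.6
time: 10.3
tool_pos: [632.4, -405.5, 346.7]
tcp_rot: [3.138, -0.021, 1.414]
contact_force: [0.9, -0.2, 0.8]
grip_width: 16.3
pos [ 632.4 -405.5  346.7] rot [ 3.138 -0.021  1.414] F [ 0.9 -0.2  0.8] w 16.3 t 10.3 q [-0.68  0.83  0.42  0.02  1.9  -0.52]
[ 6.5 -4.5 16.8] -0.21
```

View pics/w10.png

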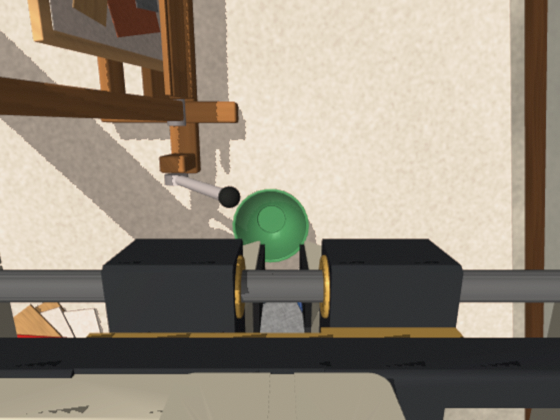

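View pics/s10.png

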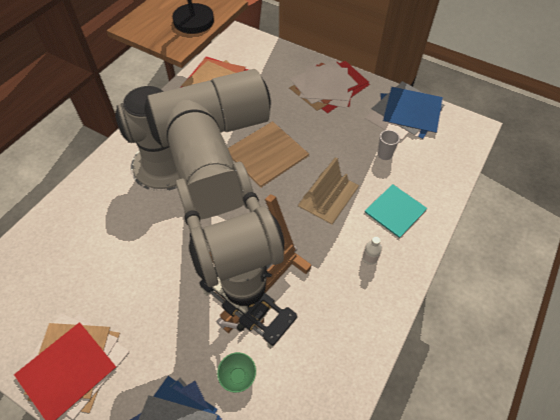

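Run:
```python
from h import *
c=calibration("wrist")
print(ray(c,229.5,196.5,178).round(1),"bowl",ray(c,270.5,224,45).round(1), "hub",ray(c,172,182,62).round(1))
plan([633,-397,182],1.418,4)
```

```text
[ 587.7 -392.   178. ] bowl [ 610.  -457.8   45. ] hub [ 502.2 -382.6   62. ]
pos [ 632.4 -405.4  347.4] rot [ 3.137 -0.02   1.415] F [-0.2  0.4  0.6] w 8.5 t 10.4 q [-0.68  0.83  0.42  0.02  1.9  -0.52]
[ 1.3 -0.4 41.4] -0.05
[ 1.3 -0.4 41.4] -0.05
[ 1.3 -0.4 41.4] -0.05
[ 1.3 -0.4 41.4] -0.05
```

```bash
python3 -m jog '[1,1,0,40,0, 1,2,0,40,0, 1,2,0,40,0, 1,1,0,30,0]'; python3 -c "
from h import *
plan([520,-381,182],1.418,6)"
```

```text
time: 10.8
tool_pos: [637.1, -395.7, 209.3]
tcp_rot: [3.114, -0.007, 1.417]
contact_force: [0.7, -0.2, -0.4]
grip_width: 0.7
pos [ 637.1 -395.7  209.3] rot [ 3.114 -0.007  1.417] F [ 0.7 -0.2 -0.4] w 0.7 t 10.8 q [-0.67  0.8   0.84  0.02  1.48 -0.51]
[ -0.6 -19.8   4. ] -0.01
[ -0.6 -19.8   4. ] -0.01
[ -0.6 -19.8   4. ] -0.01
[ -0.6 -19.8   4. ] -0.01
[ -0.6 -19.8   4. ] -0.01
[ -0.6 -19.8   4. ] -0.01
```

```bash
python3 -m jog '[1,-1,0,25,0, 1,0,-8,4,0]'; python3 -m jog '[1,0,-20,0,0, 1,0,-20,0,0, 1,0,-20,0,0]';python3 -m jog '[1,0,-20,0,0, 1,0,-20,0,0]'
python3 - <<'E'
from h import *
plan([510,-381,182],1.418,1)
p,d=capture("scene"); cv2.imwrite('pics/s11.png',cv2.resize(p[200:390,170:330,::-1],None,fx=3.1,fy=3.1))
E
```

```text
time: 11.0
tool_pos: [628.8, -392.1, 177.8]
tcp_rot: [3.117, -0.009, 1.42]
contact_force: [-0.8, 0.1, -0.3]
grip_width: 0.1
time: 11.3
tool_pos: [569.2, -380.0, 179.6]
tcp_rot: [3.111, -0.007, 1.424]
contact_force: [0.3, 0.6, 0.2]
grip_width: 0.3
time: 11.5
tool_pos: [528.4, -372.5, 182.4]
tcp_rot: [3.106, -0.003, 1.426]
contact_force: [-0.2, -0.1, -0.6]
grip_width: -0.0
pos [ 528.4 -372.5  182.4] rot [ 3.106e+00 -3.000e-03  1.426e+00] F [-0.2 -0.1 -0.6] w -0.0 t 11.5 q [-0.74  0.6   1.29  0.02  1.22 -0.61]
[-11.1 -17.   -0.3] 0.43
```

View pics/s11.png

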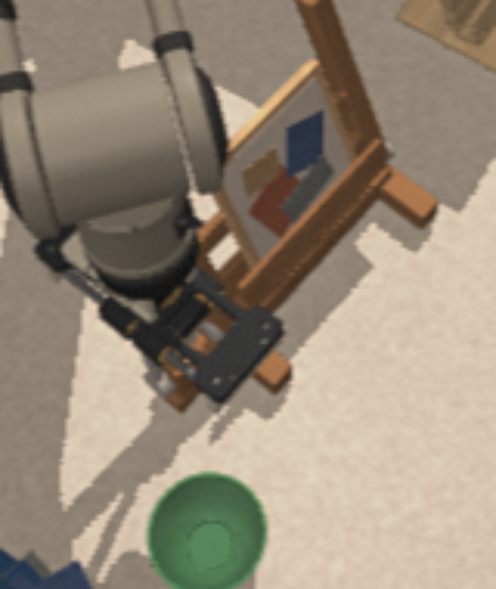

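```bash
python3 -m jog '[1,-4,-15,0,0, 1,-4,-15,0,0, 1,-2,-12,0,0]'
python3 - <<'E'
from h import *
plan([500,-381,182],1.418,1)
p,d=capture("scene"); cv2.imwrite('pics/s12.png',cv2.resize(p[200:390,170:330,::-1],None,fx=3.1,fy=3.1))
E
```

```text
time: 11.85
tool_pos: [482.5, -374.3, 186.8]
tcp_rot: [3.101, 0.001, 1.427]
contact_force: [-0.9, 0.4, -0.3]
grip_width: 0.5
pos [ 482.5 -374.3  186.8] rot [3.101e+00 1.000e-03 1.427e+00] F [-0.9  0.4 -0.3] w 0.5 t 11.85 q [-0.8   0.53  1.4   0.03  1.17 -0.66]
[-4.2 18.   5.5] 0.54
```

View pics/s12.png

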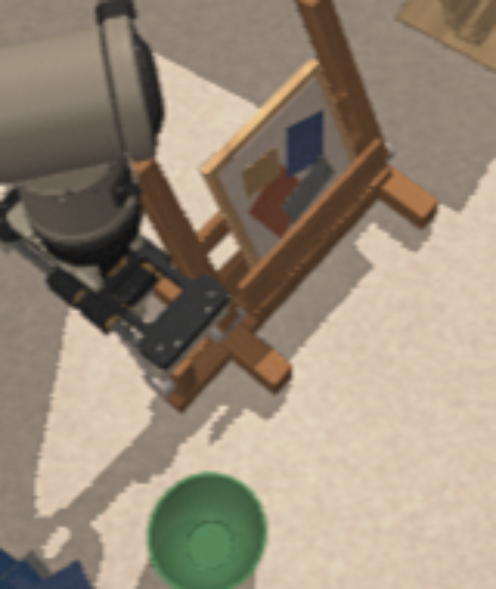

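```bash
python3 -m jog '[1,-3,-15,0,0, 1,-2,-15,0,0, 1,0,0,0,0, 1,0,0,0,0, 1,0,0,0,0]'
python3 - <<'E'
from h import *
plan([500,-381,182],1.418,1)
for n in("scene","top"):
    p,d=capture(n); sl=np.s_[200:390,150:330,::-1] if n=="scene" else np.s_[170:290,280:440,::-1]
    cv2.imwrite(f'pics/{n}13.png',cv2.resize(p[sl],None,fx=3.1,fy=3.1))
E
```

```text
time: 12.4
tool_pos: [453.0, -374.1, 191.7]
tcp_rot: [3.093, 0.007, 1.428]
contact_force: [0.3, 0.0, 0.5]
grip_width: 0.5
pos [ 453.  -374.1  191.7] rot [3.093 0.007 1.428] F [0.3 0.  0.5] w 0.5 t 12.4 q [-0.83  0.48  1.47  0.03  1.14 -0.7 ]
[-0.1 47.  12. ] 0.58
```

View pics/scene13.png

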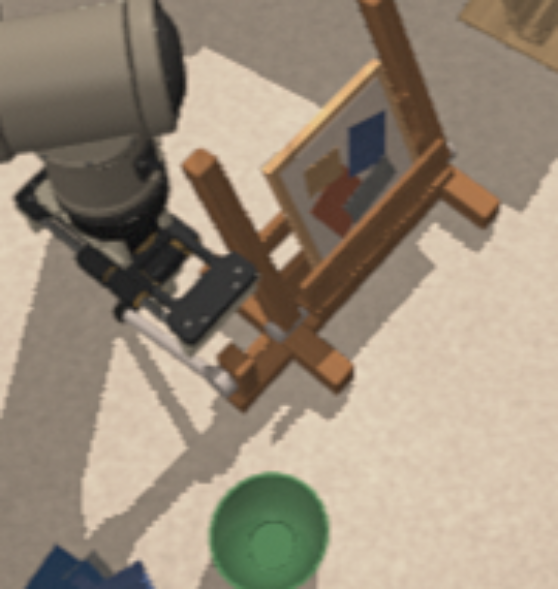

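View pics/top13.png

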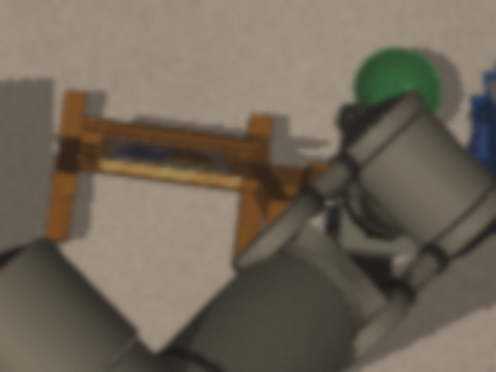

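```bash
python3 -m jog '[1,-5,0,-40,0, 0.5,0,0,-45,0, 0.5,0,0,-45,0, 0.5,0,0,-20,0]'
python3 - <<'E'
from h import *
plan([430,-82,350],-.153,12)
c=calibration("scene");p,d=capture("scene"); P=cloud(c,d); cv2.imwrite('pics/s14.png',cv2.resize(p[200:390,150:330,::-1],None,fx=3.1,fy=3.1))
E
```

```text
time: 12.9
tool_pos: [446.0, -375.6, 341.4]
tcp_rot: [3.102, -0.0, 1.431]
contact_force: [0.8, -0.6, -0.5]
grip_width: 20.0
pos [ 446.  -375.6  341.4] rot [ 3.102 -0.     1.431] F [ 0.8 -0.6 -0.5] w 20.0 t 12.9 q [-0.84  0.39  1.22  0.03  1.51 -0.71]
[24.  -4.7 -0.9] 7.56
[23.2 -7.8 -1. ] 7.56
[ 22.  -10.8  -1.1] 7.56
[ 20.4 -13.6  -1.3] 7.56
[ 18.4 -16.2  -1.4] 7.56
[ 16.1 -18.4  -1.4] 7.56
[ 13.5 -20.4  -1.5] 7.56
[ 10.7 -22.   -1.6] 7.56
[  7.7 -23.2  -1.6] 7.56
[  4.6 -24.   -1.7] 7.56
[  1.4 -24.4  -1.7] 7.56
[ -1.9 -24.4  -1.7] 7.56
```

View pics/s14.png

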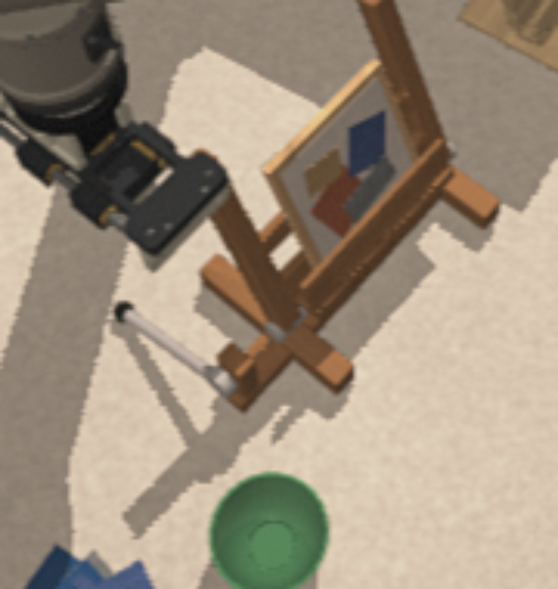

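Run:
```python
from h import *
c=calibration("scene"); print(ray(c,189,300.2,10), ray(c,189,300.2,60),proj(c,[381.6,-359.5,10]))
```

```text
[ 379.16267854 -362.75376346   10.        ] [ 398.37113834 -375.25785072   60.        ] [190.39554719 299.681429  ]
```

```bash
python3 -m jog '[0.5,24,-5,0,7.6, 0.5,23,-8,-1,7.6, 0.5,22,-11,-1,7.6, 0.5,20,-14,-1,7.6, 0.5,18,-16,-1,7.6]'; python3 -m jog '[0.5,16,-18,-1,7.6, 0.5,13,-20,-1,7.6, 0.5,11,-22,-1,7.6, 0.5,8,-23,-1,7.6, 0.5,5,-24,-1,7.6]';  python3 - <<'E'
from h import *
plan([480,-82,350],-.153,3)
E
```

```text
time: 13.45
tool_pos: [441.0, -252.8, 344.6]
tcp_rot: [3.107, -0.025, 0.741]
contact_force: [1.5, 0.1, 1.1]
grip_width: 45.8
time: 13.95
tool_pos: [440.8, -125.3, 346.2]
tcp_rot: [3.133, -0.039, 0.051]
contact_force: [0.7, 0.7, -0.5]
grip_width: 45.7
pos [ 440.8 -125.3  346.2] rot [ 3.133 -0.039  0.051] F [ 0.7  0.7 -0.5] w 45.7 t 13.95 q [-0.45  0.13  1.54  0.01  1.43  1.07]
[ 13.8 -13.7  -0.8] 3.89
[ 12.9 -14.6  -0.9] 3.89
[ 11.8 -15.5  -0.9] 3.89
```

```bash
python3 -m jog '[0.5,14,-14,0,3.9, 0.5,13,-14,0,3.9, 0.5,12,-13,0,3.9, 0.5,0,0,0,0]';  python3 - <<'E'
from h import *
c=calibration("wrist"); p,d=capture("wrist"); cv2.imwrite('pics/w15.png',p[:,:,::-1]); P=cloud(c,d)
m=(P[...,2]>243)&(P[...,2]<260)&(abs(P[...,0]-480)<40)&(abs(P[...,1]+81)<40)
q=P[m]; print(len(q), np.percentile(q,[2,50,98],axis=0).round(1) if len(q) else 0)
plan([485.5,-82.2,300],-.153,2)
E
```

```text
time: 14.35
tool_pos: [482.0, -79.2, 346.3]
tcp_rot: [-3.14, -0.039, -0.161]
contact_force: [0.6, -0.6, -0.4]
grip_width: 46.0
1293 [[470.4 -93.4 244. ]
 [484.9 -81.7 252. ]
 [495.5 -69.9 255.9]]
pos [481.3 -79.8 346.2] rot [-3.14  -0.038 -0.159] F [ 0.3  0.9 -1.5] w 46.0 t 14.4 q [-0.33  0.19  1.47  0.01  1.44  1.4 ]
[ 1.4  0.9 23.2] -0.19
[ 1.4  0.9 23.2] -0.19
```

View pics/w15.png

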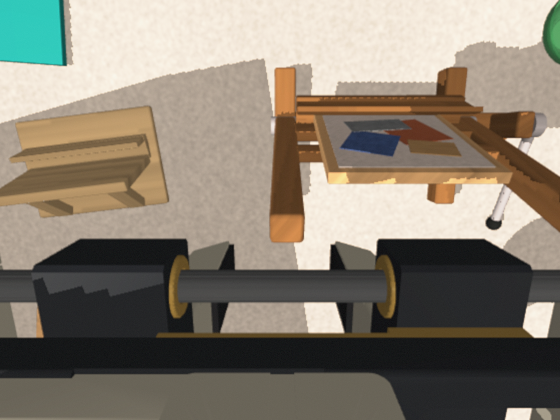

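```bash
python3 -m jog '[0.5,1,1,30,0, 0.5,1,1,30,0, 0.5,1,1,20,0]'; python3 -c "
from h import *
plan([486,-82,255],-.153,1)"
```

```text
time: 14.7
tool_pos: [487.6, -85.1, 266.5]
tcp_rot: [3.14, -0.044, -0.154]
contact_force: [-0.1, -0.7, 0.4]
grip_width: 45.5
pos [487.6 -85.1 266.5] rot [ 3.14  -0.044 -0.154] F [-0.1 -0.7  0.4] w 45.5 t 14.7 q [-0.33  0.25  1.61  0.01  1.23  1.39]
[-2.6 -2.8 11.4] -0.04
```

```bash
python3 -m jog '[0.5,-2,-3,11,0, 0.5,0,0,2,0]'; python3 -m jog '[1,0,0,0,0, 1,0,0,0,0, 1,0,0,0,0, 1,0,0,0,0]'; python3 -c "
from h import *
plan([486,-82,255],-.153,1)"
```

```text
time: 14.9
tool_pos: [484.4, -82.7, 249.7]
tcp_rot: [3.141, -0.038, -0.152]
contact_force: [-0.0, 0.9, -0.4]
grip_width: 45.6
time: 15.3
tool_pos: [484.6, -83.0, 250.8]
tcp_rot: [-3.141, -0.039, -0.152]
contact_force: [3.8, 5.4, -7.9]
grip_width: 23.9
pos [484.6 -83.  250.8] rot [-3.141 -0.039 -0.152] F [ 3.8  5.4 -7.9] w 23.9 t 15.3 q [-0.33  0.26  1.64  0.01  1.2   1.39]
[ 1.4 -1.2 -4.1] 0.08
```

```bash
python3 -m jog '[1,10,0,-4,0, 1,10,0,-3,0]'; python3 -m jog '[1,10,0,-2,0, 1,10,0,-1.5,0]'; python3 -c "
from h import *
plan([549,-93,264],-.153,2)"
```

```text
time: 15.5
tool_pos: [501.1, -85.6, 256.2]
tcp_rot: [-3.14, -0.029, -0.152]
contact_force: [-4.1, -1.2, -5.3]
grip_width: 23.7
time: 15.7
tool_pos: [520.4, -88.7, 260.5]
tcp_rot: [-3.14, -0.025, -0.152]
contact_force: [-3.9, 0.2, -2.5]
grip_width: 23.8
pos [520.4 -88.7 260.5] rot [-3.14  -0.025 -0.152] F [-3.9  0.2 -2.5] w 23.8 t 15.7 q [-0.32  0.33  1.52  0.01  1.27  1.4 ]
[14.5 -0.  -1.4] 0.02
[14.5 -0.  -1.4] 0.02
```

```bash
python3 -m jog '[1,10,0,-1,0, 1,8,0,0,0]'; python3 -m jog '[1,6,0,0,0, 1,0,0,0,0]'
python3 - <<'E'
from h import *
plan([548,-93,264],-.153,2)
c=calibration("wrist"); p,d=capture("wrist"); cv2.imwrite('pics/w16.png',p[:,:,::-1]); np.save('pics/w16.npy',d); P=cloud(c,d); np.save('pics/w16P.npy',P)
c=calibration("scene"); p,d=capture("scene"); cv2.imwrite('pics/s16.png',p[:,:,::-1])
E
```

```text
time: 15.9
tool_pos: [538.8, -91.7, 262.7]
tcp_rot: [-3.14, -0.023, -0.152]
contact_force: [-4.7, -0.3, 1.4]
grip_width: 23.7
time: 16.1
tool_pos: [545.8, -92.8, 263.1]
tcp_rot: [-3.14, -0.022, -0.152]
contact_force: [-4.1, 0.5, -1.6]
grip_width: 23.9
pos [545.8 -92.8 263.1] rot [-3.14  -0.022 -0.152] F [-4.1  0.5 -1.6] w 23.9 t 16.1 q [-0.31  0.37  1.44  0.    1.3   1.41]
[ 1.1 -0.1 -0.4] 0.02
[ 1.1 -0.1 -0.4] 0.02
```

View pics/w16.png

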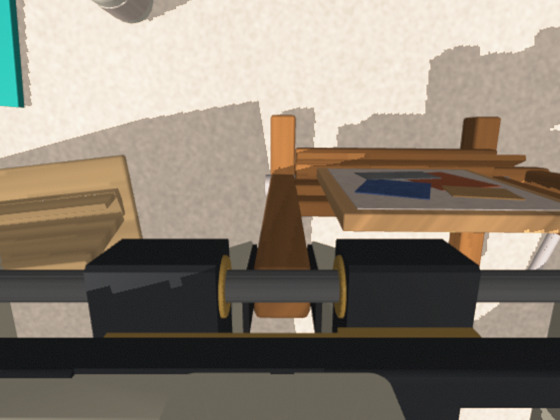

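View pics/s16.png

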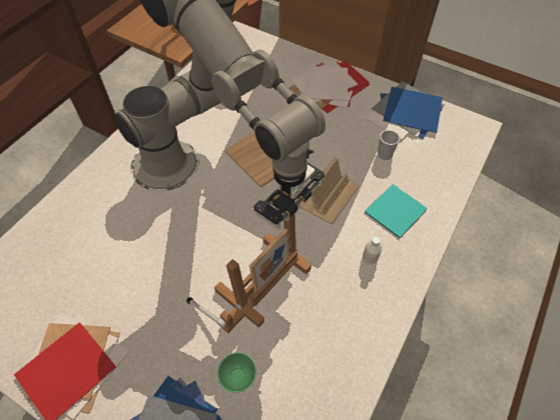

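Run:
```python
from h import *
P=np.load('pics/w16P.npy')
yaw=-.153;O=np.array([538.7,-196.6]);E=(P[...,:2]-O)@np.array([[np.cos(yaw),-np.sin(yaw)],[np.sin(yaw),np.cos(yaw)]])
z=P[...,2]
m=(abs(E[...,1])<60)&(E[...,0]>0)&(E[...,0]<60)&(z>120)&(z<205)
x=E[...,0][m];zz=z[m]; k=np.polyfit(zz,x,1); r=abs(np.polyval(k,zz)-x)<3; print("panel face",m.sum(),np.polyfit(zz[r],x[r],1))
m=(abs(E[...,1])<60)&(z>195)&(z<240)&(E[...,0]>-30)&(E[...,0]<50); print("panel top",np.percentile(np.c_[E[m],z[m]],[2,50,98],axis=0).round(1))
im=cv2.imread('pics/s16.png'); cv2.imwrite('pics/s16z.png',cv2.resize(im[215:345,180:320],None,fx=5,fy=4.5))
```

```text
panel face 5045 [-0.06498408 26.16078583]
panel top [[  1.6 -44.6 196.2]
 [ 10.1   7.7 220.6]
 [ 13.3  57.8 222.6]]
```

View pics/s16z.png

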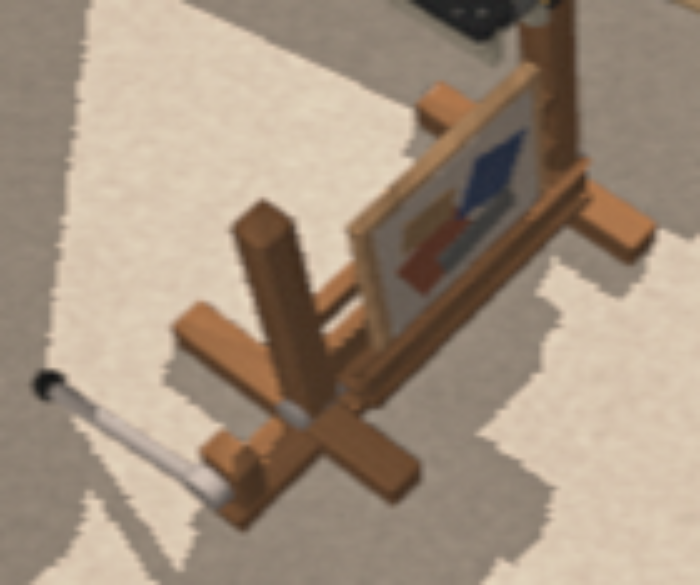

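```bash
python3 -m jog '[1,3,0,0,0, 1,3,0,0,0]'; python3 -m jog '[1,0,0,0,0, 1,0,0,0,0, 1,0,0,0,0]'
python3 - <<'E'
from h import *
plan([549,-93,264],-.153,1)
yaw=-.153;O=np.array([538.7,-196.6]);M=np.array([[np.cos(yaw),-np.sin(yaw)],[np.sin(yaw),np.cos(yaw)]])
s=calibration("scene"); print("R top before",(ray(s,232.5,263.8,265)[:2]-O)@M)
c=calibration("wrist"); p,d=capture("wrist"); P=cloud(c,d)
E=(P[...,:2]-O)@M;z=P[...,2]
m=(abs(E[...,1])<60)&(E[...,0]>0)&(E[...,0]<60)&(z>120)&(z<205)
x=E[...,0][m];zz=z[m]; k=np.polyfit(zz,x,1); r=abs(np.polyval(k,zz)-x)<3; print("panel face",m.sum(),np.polyfit(zz[r],x[r],1))
m=(abs(E[...,1])<60)&(z>195)&(z<240)&(E[...,0]>-30)&(E[...,0]<50); print("panel top",np.percentile(np.c_[E[m],z[m]],[2,50,98],axis=0).round(1))
p,d=capture("scene"); cv2.imwrite('pics/s17.png',cv2.resize(p[215:345,180:320,::-1],None,fx=5,fy=4.5))
plan([549,-93,264],-.153,1)
E
```

```text
time: 16.4
tool_pos: [550.5, -93.6, 263.3]
tcp_rot: [-3.141, -0.021, -0.152]
contact_force: [-4.8, 0.5, -1.8]
grip_width: 23.7
time: 16.7
tool_pos: [550.5, -93.6, 263.3]
tcp_rot: [-3.141, -0.021, -0.152]
contact_force: [-4.5, 0.1, -1.7]
grip_width: 24.1
pos [550.5 -93.6 263.3] rot [-3.141 -0.021 -0.152] F [-4.5  0.1 -1.7] w 24.1 t 16.7 q [-0.31  0.38  1.43  0.    1.31  1.41]
[-1.5 -0.3 -0.8] 0.04
R top before [ -12.43693869 -107.71026711]
panel face 4772 [-0.04386626 25.20396555]
panel top [[  5.4 -44.7 196.5]
 [ 13.6   7.6 220.5]
 [ 16.5  57.9 222.3]]
pos [550.5 -93.6 263.3] rot [-3.141 -0.021 -0.152] F [-4.6 -0.3 -2.4] w 23.8 t 16.8 q [-0.31  0.38  1.43  0.    1.31  1.41]
[-1.5 -0.3 -0.8] 0.04
```

View pics/s17.png

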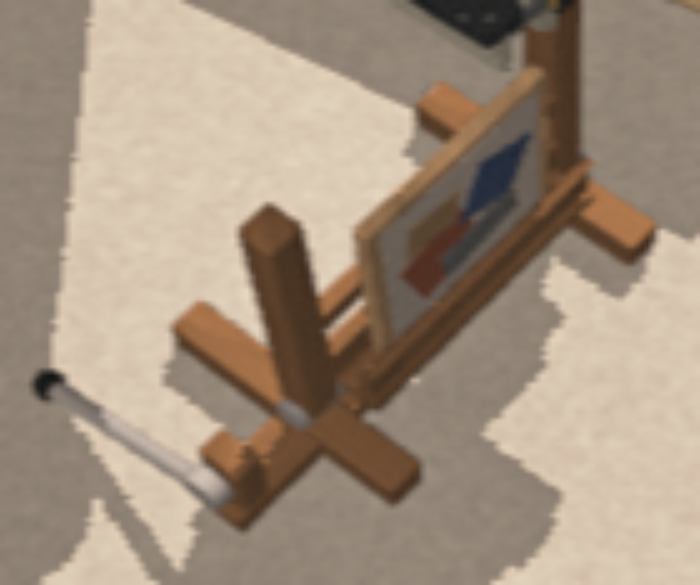

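```bash
python3 -c "
from plant import *
print(close_job()); print(get_obs()['time'])"
```

```text
the job is handed in; nothing more can be done
None
the job is handed in; nothing more can be done
```

I moved the panel from the rack into the easel's groove and let go of it. I then flipped the kickstand over and brought the frame to near upright by its left post. I handed the job in at about 17 s with the gripper still holding that post; no verdict is reported, so these are my own measurements.

- **Panel:** Its top edge was 175–177 mm up the frame, so its lower edge is within about 2 mm of the groove's floor. It is centred to about 1 mm, and the fingers were not touching it.
- **Kickstand:** The foot showed within about 1.5 pixels of where it should be at the stop.
- **Frame:** The grip was steady at 24 mm on the post, with about 4.5 N holding against the spring. The panel's face leaned 0.044 rad, which puts the tilt at about 0.03–0.04 rad, inside the 0.09 limit.
- **Bottle, bowl and tumbler:** I came near none of them, and the overview picture before the last small nudge showed all three upright. I did not measure how far they might have moved.

**Where checks disagreed:**
- The easel's foot bars are not centred under the hinge, so my first estimate was 17 mm off. I corrected it from the post, rail and groove depths before placing the panel.
- The tool had drifted by up to 0.05 rad from pointing straight down.
- While pushing the kickstand the fingers were about 10 mm off to one side, but they still carried it over.

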